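# Sort the jars, pliers and loupe into their trays

### The job

Tidy up the strip of bench between the robot and the three wooden trays: stand the two lidded jars from there upright in the two square compartments of the divided wooden tray, one in each, lay both pairs of pliers flat in the long shallow tray, neither on top of the other, and stand the eye loupe upright in the small square tray. Set each thing down without dropping it, and never knock a jar over.

Things in the scene. Friction and masses are not known exactly. Their poses are not given: they have to be found in the camera images.
- wide_jar: Loose: the wider of the two sample jars, grey body, flat greenish-white lid fixed on. 62 mm tall, lid 54 mm across from 46 to 62 mm height, body below it tapering to about 46 mm across at the foot. Stands upright at the start. Origin: centre of the underside, z up. 50 to 100 g. Grasp the lid from above, any direction.
- slim_jar: Loose: the slimmer of the two sample jars, clear body with something dull pinkish-brown in its lower part, white lid fixed on. 58 mm tall, lid 42 mm across from 43 to 58 mm height, body below it tapering to about 34 mm across at the foot. Stands upright at the start. Origin: centre of the underside, z up. 30 to 65 g. Grasp the lid from above, any direction.
- cutters: Loose: small black-handled end cutters (pliers) lying flat and shut, 31 mm wide (x), 89 mm long (y), 9 mm thick. They do not open. Handles towards +y (from y = -13 to +46 mm, about 31 mm over both handles), steel jaws towards -y (about 17 mm wide). Origin: centre of the underside, z up. Centre of mass near y = +6 mm. 55 to 110 g. Grasp both handles across x, for example at y = +8 mm.
- sleeved_pliers: Loose: small flush-cutting pliers with sleeved handles, lying flat and shut, 42 mm wide (x), 99 mm long (y), 11 mm thick. They do not open. The two handles bow outwards towards +y (widest, 42 mm over both, near y = +15 to +25 mm), the steel jaws point to -y (about 18 mm wide). Origin: centre of the underside, z up. 60 to 120 g. Grasp both handles across x, for example at y = +12 mm.
- loupe: Loose: black eye loupe (magnifier), a waisted round body 34 mm across and 30 mm tall with a thin brass band, standing on its wide end. Origin: centre of the underside, z up. 14 to 28 g. Grasp it across the waist from above, any direction.
- jar_stand: Fixed: divided wooden tray for the jars, outside 82 mm (x) by 158 mm (y), walls 6 mm thick and 26 mm high, cork floor at z = 6 mm. One divider, 6 mm thick and 23 mm high, at y = 0 leaves two square compartments, each 70 by 70 mm inside, centred at y = +38 and -38 mm, x = 0. Origin: centre of the underside, z up.
- plier_tray: Fixed: long shallow undivided wooden tray for the pliers, outside 128 mm (x) by 202 mm (y), inside 116 by 190 mm, walls 6 mm thick and 14 mm high, cork floor at z = 6 mm. Two pairs of pliers fit side by side, each with its length along the tray's x, for example at y = +46 and -46 mm. Origin: centre of the underside, z up.
- loupe_tray: Fixed: small square wooden tray for the loupe, outside 92 by 92 mm, inside 80 by 80 mm, walls 6 mm thick and 18 mm high, cork floor at z = 6 mm. Origin: centre of the underside, z up.
Not all that is in view belongs to the job. What is shaped like the slim_jar but blue or yellow is not meant.

How it is judged (in metres and radians):
At the end, for the whole second after the job is handed in: Jars stand one in each compartment of the divided tray, both pliers lie flat in the long tray, the loupe stands in the small tray: undersides within 5 mm of the tray floor, level within 7 degrees, at rest (x of wide_jar in the frame of jar_stand between -0.03 and 0.03 m and y of wide_jar in the frame of jar_stand between -0.07 and 0.07 m and z of wide_jar in the frame of jar_stand between 0.002 and 0.011 m and angle between each of wide_jar, slim_jar, cutters, sleeved_pliers, loupe's own z axis and vertical below 0.12 rad and linear speed of each of wide_jar, slim_jar, cutters, sleeved_pliers, loupe below 0.02 m/s and angular speed of each of wide_jar, slim_jar, cutters, sleeved_pliers, loupe below 0.2 rad/s and x of slim_jar in the frame of jar_stand between -0.03 and 0.03 m and y of slim_jar in the frame of jar_stand between -0.07 and 0.07 m and z of slim_jar in the frame of jar_stand between 0.002 and 0.011 m and x of cutters in the frame of plier_tray between -0.058 and 0.058 m and y of cutters in the frame of plier_tray between -0.095 and 0.095 m and z of cutters in the frame of plier_tray between 0.002 and 0.011 m and x of sleeved_pliers in the frame of plier_tray between -0.058 and 0.058 m and y of sleeved_pliers in the frame of plier_tray between -0.095 and 0.095 m and z of sleeved_pliers in the frame of plier_tray between 0.002 and 0.011 m and x of loupe in the frame of loupe_tray between -0.04 and 0.04 m and y of loupe in the frame of loupe_tray between -0.04 and 0.04 m and z of loupe in the frame of loupe_tray between 0.002 and 0.011 m); the robot touches nothing.
It fails at once if a jar is tipped over (more than 45 degrees) (angle between any of wide_jar, slim_jar's own z axis and vertical above 0.8 rad).
It fails at once if a thing is dropped from more than about 25 mm (it moves faster than 0.7 m/s with no finger on it) ((linear speed of wide_jar above 0.7 m/s and contact force between the fingers and wide_jar below 0.05 N) or (linear speed of slim_jar above 0.7 m/s and contact force between the fingers and slim_jar below 0.05 N) or (linear speed of cutters above 0.7 m/s and contact force between the fingers and cutters below 0.05 N) or (linear speed of sleeved_pliers above 0.7 m/s and contact force between the fingers and sleeved_pliers below 0.05 N) or (linear speed of loupe above 0.7 m/s and contact force between the fingers and loupe below 0.05 N)).
It also fails if it takes over 120 s, if anything falls off the work surface, if the arm or the gripper's body presses on something with over 40 N, if the wrist force passes 120 N, or if a joint passes its speed limit or range.

### The arm

A 7-joint arm with a two-finger parallel gripper is mounted at the origin on a cart in front of the work surface, level with it; the furniture and walls round the work are solid. World frame = base frame: x ahead of the robot, y to its left, z up, the work surface at z = 0. Lengths are in mm, angles in rad, forces in N, time in s.
With the tool pointing down it reaches from about 425 to 975 mm from the base axis. Payload 16.7 kg.
Tool frame: the origin (TCP) lies on the centre line of the jaws, within the pads' length; the fingertips stand 22 mm ahead of it and the grasp point (between the pads) lies 3 mm ahead of it; z points along the fingers, x is the direction in which the jaws open and shut, and the axes are right-handed (so a half turn about z gives the same grasp; the last joint's range is limited). The gripper opens to 85 mm and grips with 20 to 120 N. Pads are 22 mm wide; open, the fingers measure 114 mm over their backs; the gripper's body (76 mm by 85 mm) begins 54 mm behind the grasp point. The pads swing forward as they close: fully open they stand 13 mm farther back than shut.
Start: joints at [0.963, 0.426, 0.074, 1.606, -0.034, 1.111, -0.067], TCP at [298.903, -605.173, 253.302] pointing down, gripper open.
Joint ranges: [-2.85, 2.85], [-0.5, 2.14], [-1.23, 1.37], [0.21, 2.46], [-1.02, 4.16], [0.16, 2.05], [-2.73, 2.73]. Speed limits (rad/s): [1.89, 1.89, 2.39, 2.39, 3.01, 3.01, 3.01].

### API

Orientations are given as a rotation vector (axis times angle).
In Python, from rig import bot, read_camera, close_job gives the robot as it stands.
- The arm moves only by the shell command python3 -m handwheel 'ROWS' [FORCE]. ROWS is text: rows parted by semicolons, each of 7 numbers parted by spaces: the shift along the tool's x, y, z in m, then the turn, a rotation vector about the tool's x, y, z in rad, then the opening, from -1 (shut) to 1 (fully open). A call has 1 to 20 rows; each row shifts and turns the commanded pose from where the row before left it, along the tool's axes as they then stand; what a row does not reach is not made up. A row lasts 1/8 s, in which the tool goes at most 62.5 mm and 10.7 degrees, less where a joint would pass 70% of its speed; a pose out of reach is approached as far as the arm can. A call is refused whole if a number of a shift passes 0.0625 or a number of a turn 0.188, either way. A call with a gripper value outside its range is refused whole. The fingers move at their own pace and stop on an object; FORCE is the grip in N (left out, the last holds). Time passes only in rows, so rows that do not move let the fingers close. It gives the time, the measured TCP pose, the force and the opening at its end, in the units of the state.
- bot.get_obs(): the state, without advancing time (a new reading comes with each control period).
- read_camera(name): name is "side" or "top"; returns a dict with "pixels" (480x640x3 uint8, blue, green, red), "z_map" (480x640 float32, mm along the optical axis (not along the pixel's ray), 0 where there is no reading), "K" (3x3 intrinsics, pixels), "distortion" ([k1, k2, p1, p2, k3] as OpenCV has them; the pictures are not rectified), "T" (4x4, takes a point from camera to world coordinates). Camera axes: x right, y down, z forward; pixel columns grow to the right and rows downward; lengths in mm; the calibration is good to about 2 mm. A picture is of the moment at which its call begins.
- close_job(): hands the job in, once; it reports no verdict.
The state is a dict: "t": time; "joint_pos": joint angles; "joint_velocities": joint speeds; "tau": joint torques, N m; "ee_pos": TCP position; "tool_rot": TCP orientation; "force": force on the tool from outside, world axes, zero at the start; "moment": the same for the moment, N m; "width": finger opening in mm.
Only numpy, scipy, OpenCV 4.12 (cv2) and the standard library are available. Lean on these libraries where they do the work, as an engineer would, in place of code of your own. Each camera call takes 0.05 s, during which the arm holds its last target.

## Working session

There is one attempt and no reset: what is moved stays moved. The work goes in short steps, Python scripts to look and compute and a shell command to move; the robot and the scene stay as the last step left them, time stands still between calls to the robot, and variables do not carry over. Pictures are saved under pics/ and viewed, and the job is handed in when it is done.

```bash
ls -la; mkdir -p pics; cat > h.py <<'E'
import numpy as np, cv2, pickle
from rig import bot, read_camera
def snap(name, fn):
    d=read_camera(name); cv2.imwrite('pics/'+fn+'.png', d['pixels']); pickle.dump(d,open('pics/'+fn+'.pkl','wb')); return d
def load(fn): return pickle.load(open('pics/'+fn+'.pkl','rb'))
def ray(d,uv,z):
    uv=np.array(uv,float).reshape(-1,1,2)
    n=cv2.undistortPoints(uv,np.array(d['K']),np.array(d['distortion'])).reshape(-1,2)
    T=np.array(d['T']); r=np.c_[n,np.ones(len(n))]@T[:3,:3].T
    o=T[:3,3]; s=(z-o[2])/r[:,2]
    return o+r*s[:,None]
E
python3 - <<'E'
from h import *
for c in ('top','side'):
    d=snap(c,c+'0'); print(c,np.round(d['K'],1).tolist(),np.round(d['T'],3).tolist(),d['distortion'])
print(bot.get_obs())
E
```

```text
total 12
drwxr-xr-x  3 agent agent 4096 Dec  7 01:13 .
drwxr-xr-x 23 root  root  4096 Dec  7 01:13 ..
drwxr-xr-x  2 agent agent 4096 Dec  7 01:13 pics
top [[440.7, 0.0, 323.0], [0.0, 440.7, 239.8], [0.0, 0.0, 1.0]] [[0.025, -0.998, 0.064, 388.118], [-0.999, -0.027, -0.022, 9.179], [0.024, -0.064, -0.998, 1184.669], [0.0, 0.0, 0.0, 1.0]] [0.03129462 0.         0.         0.         0.        ]
side [[603.7, 0.0, 319.6], [0.0, 603.7, 233.6], [0.0, 0.0, 1.0]] [[-0.826, -0.232, 0.513, -268.36], [-0.563, 0.335, -0.755, 1117.144], [0.003, -0.913, -0.407, 651.103], [0.0, 0.0, 0.0, 1.0]] [0.06859993 0.         0.         0.         0.        ]
{'t': 0.1, 'joint_pos': array([ 0.96249339,  0.42668101,  0.07381667,  1.60655443, -0.03412083,
        1.11079257, -0.06708865]), 'joint_velocities': array([-0.00021971, -0.00161451,  0.00021982, -0.00213821,  0.00208499,
       -0.00060616,  0.00028254]), 'tau': array([ 1.00290310e-02, -9.51527739e+01,  3.77225876e+00, -4.64399385e+01,
        1.98068266e-02,  6.54583069e-03,  1.58876123e-04]), 'ee_pos': array([ 298.78944841, -604.87919524,  252.66675816]), 'tool_rot': array([-2.66790074e+00,  1.65779186e+00,  1.61108830e-03]), 'force': array([-0.83071039,  0.55883342,  1.025382  ]), 'moment': array([-0.0196764 , -0.01707368,  0.01805585]), 'width': 85.34219009229348}
```

View pics/top0.png

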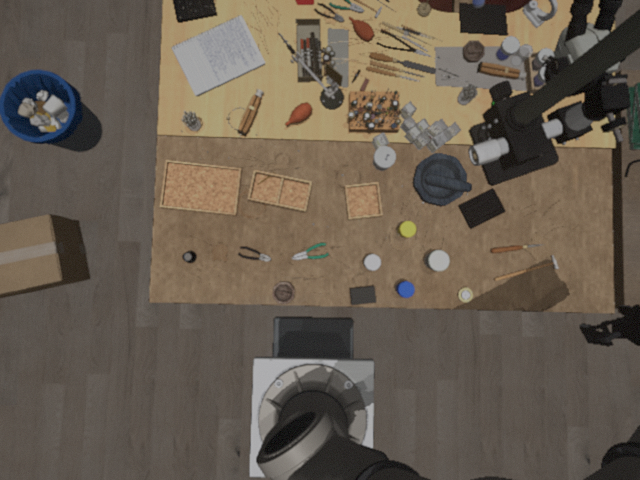

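View pics/side0.png

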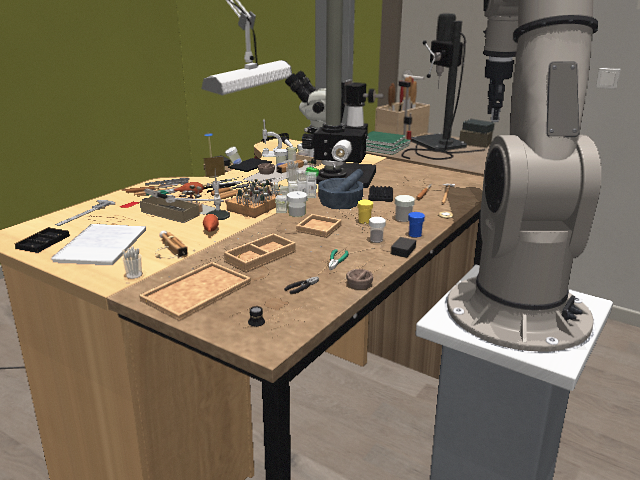

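```bash
python3 - <<'E'
from h import *
d=load('top0'); im=d['pixels']
a=cv2.resize(im[225:305,170:330],None,fx=5,fy=5,interpolation=cv2.INTER_CUBIC); cv2.imwrite('pics/z1.png',a)
a=cv2.resize(im[225:305,330:490],None,fx=5,fy=5,interpolation=cv2.INTER_CUBIC); cv2.imwrite('pics/z2.png',a)
a=cv2.resize(im[140:230,150:400],None,fx=3.2,fy=3.2,interpolation=cv2.INTER_CUBIC); cv2.imwrite('pics/z3.png',a)
E
```

```text
(no output)
```

View pics/z1.png

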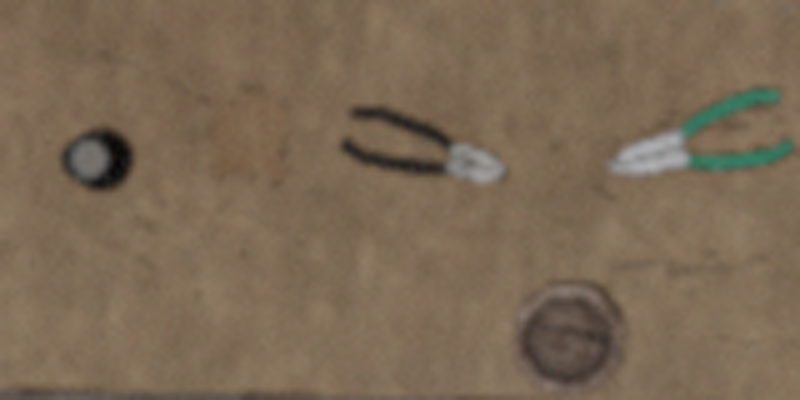

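View pics/z2.png

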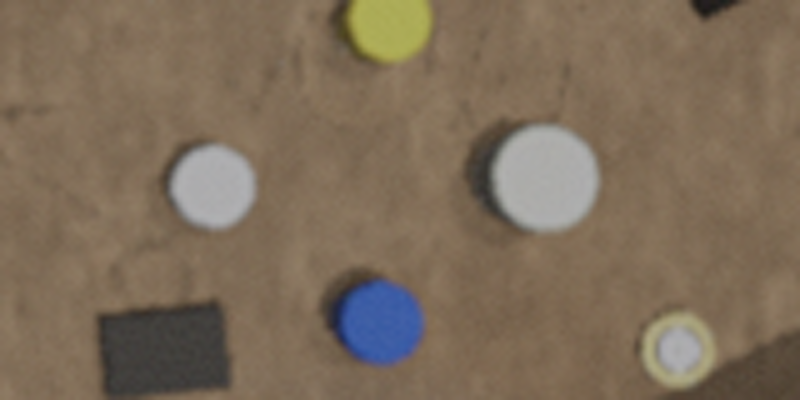

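View pics/z3.png

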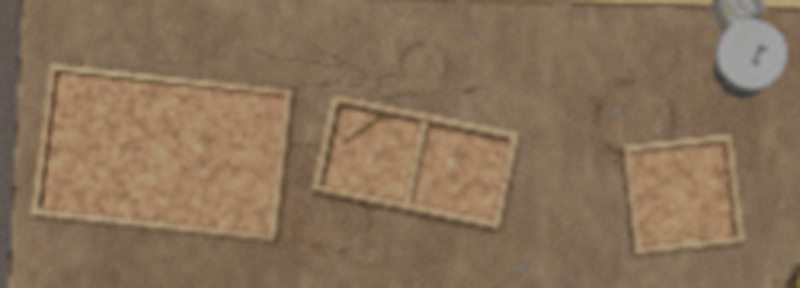

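```bash
python3 - <<'E'
from h import *
d=load('top0'); im=d['pixels']
def z(p,x0,y0,f): p=np.array(p,float); return (p+.5)/f-.5+[x0,y0]
for n,c,h in (('plier',[(52,64),(292,90),(277,240),(33,213)],14),('stand',[(334,98),(518,131),(500,228),(313,190)],26),('loupeT',[(624,145),(733,134),(745,242),(634,254)],18)):
    w=ray(d,z(c,150,140,3.2),h); e=[np.linalg.norm(w[i]-w[(i+1)%4]) for i in range(4)]
    a=w[1]-w[0]; b=w[2]-w[3]; print(n,w.mean(0).round(1),np.round(e,1),'edge angs',[round(np.degrees(np.arctan2(v[1],v[0])),1) for v in (a,b,w[3]-w[0],w[2]-w[1])])
hsv=cv2.cvtColor(im,cv2.COLOR_BGR2HSV)
def lid(x0,x1,y0,y1,h):
    m=np.zeros(im.shape[:2],np.uint8); s=hsv[y0:y1,x0:x1]; m[y0:y1,x0:x1]=((s[...,1]<45)&(s[...,2]>140))*255
    c=max(cv2.findContours(m,0,2)[0],key=cv2.contourArea); mo=cv2.moments(c); cc=(mo['m10']/mo['m00'],mo['m01']/mo['m00'])
    w=ray(d,c.reshape(-1,2),h); ctr=ray(d,cc,h)[0]; print('lid',np.round(cc,1),ctr.round(1),'size',np.ptp(w,axis=0)[:2].round(1), 'z med',np.median(d['z_map'][int(cc[1])-3:int(cc[1])+4,int(cc[0])-3:int(cc[0])+4]))
lid(355,390,245,280,58); lid(420,455,240,280,62)
for n,ps in (('cut',[(507,171),(352,112),(345,143),(450,144),(445,172),(452,160)]),('slv',[(608,168),(778,95),(790,145),(680,133),(690,166)])):
    print(n,ray(d,z(ps,170,225,5),7).round(1).tolist())
# dark mask cutters, loupe
def comp(m,x0,x1,y0,y1,h,n):
    q=np.zeros(im.shape[:2],np.uint8); q[y0:y1,x0:x1]=m[y0:y1,x0:x1]*255
    ys,xs=np.nonzero(q); w=ray(d,np.c_[xs,ys],h); c=w.mean(0); ev,V=np.linalg.eigh(np.cov(w[:,:2].T)); print(n,len(xs),c.round(1),np.ptp(w,axis=0).round(1),'axis',np.degrees(np.arctan2(V[1,1],V[0,1])).round(1))
comp((hsv[...,2]<60),175,205,240,275,15,'loupe dark')
comp((hsv[...,2]<60),235,262,240,268,6,'cut handles')
comp((hsv[...,0]>60)&(hsv[...,0]<95)&(hsv[...,1]>80),290,335,235,268,6,'slv handles')
comp((hsv[...,1]<60)&(hsv[...,2]>100),255,275,245,268,6,'cut jaws')
comp((hsv[...,1]<60)&(hsv[...,2]>100),290,310,245,265,6,'slv jaws')
E
```

```text
plier [595.4 311.4  14. ] [199.1 126.5 201.2 125.3] edge angs [np.float64(-94.4), np.float64(-94.7), np.float64(175.5), np.float64(176.4)]
stand [591.3 101.3  26. ] [154.5  82.3 157.1  78.5] edge angs [np.float64(-98.5), np.float64(-99.9), np.float64(169.3), np.float64(171.1)]
loupeT [ 572.4 -121.9   18. ] [92.  91.4 93.3 91.9] edge angs [np.float64(-82.5), np.float64(-82.2), np.float64(-173.5), np.float64(-172.7)]
lid [372.6 261.8] [ 407.6 -144.    58. ] size [41.1 38.7] z med 1128.8373
lid [438.9 260.2] [ 416.1 -313.2   62. ] size [53.8 51.3] z med 1129.8369
cut [[409.7, 120.4, 7.0], [439.0, 203.6, 7.0], [422.4, 206.7, 7.0], [423.3, 151.1, 7.0], [408.3, 153.2, 7.0], [414.8, 149.8, 7.0]]
slv [[412.7, 66.8, 7.0], [454.0, -22.9, 7.0], [427.4, -30.0, 7.0], [432.3, 29.0, 7.0], [414.8, 23.1, 7.0]]
loupe dark 56 [410.1 327.8  15. ] [29.  31.5  0. ] axis 176.4
cut handles 51 [423.9 177.6   6. ] [29.  52.8  0. ] axis 83.2
slv handles 88 [ 4.328e+02 -3.000e-01  6.000e+00] [41.  53.8  0. ] axis 140.6
cut jaws 75 [412.8 137.9   6. ] [21.1 29.4  0. ] axis 73.2
slv jaws 121 [420.5  42.9   6. ] [32.9 48.   0. ] axis 108.4
```

```bash
cat >> h.py <<'E'
from scipy.spatial.transform import Rotation as R
def plan(x,y,z,yaw):
    "needed tool-frame shift (mm) & remaining turn about tool z, both for shift before / after the turn; tilt"
    o=bot.get_obs(); r=R.from_rotvec(o['tool_rot']); M=r.as_matrix()
    cy=np.degrees(np.arctan2(M[1,0],M[0,0])); dy=(yaw-cy+180)%360-180
    c,s=np.cos(np.radians(yaw)),np.sin(np.radians(yaw)); Mt=np.array([[c,s,0],[s,-c,0],[0,0,-1]])
    dp=np.array([x,y,z])-o['ee_pos']
    rv=(r.inv()*R.from_matrix(Mt)).as_rotvec()
    print('t',round(o['t'],2),'pos',o['ee_pos'].round(1),'yaw',cy.round(1),'w',round(o['width'],1),'F',o['force'].round(1),'q',o['joint_pos'].round(2))
    print(' shift now-axes',(M.T@dp).round(1),' turn',rv.round(3),' shift after turn',(Mt.T@dp).round(1))
E
python3 - <<'E'
from h import *
d=load('top0')
print(ray(d,(189.3,256.8),20))
plan(416.1,-313.2,160,-37)
E
```

```text
[[409.34603224 332.1372582   20.        ]]
t 0.1 pos [ 298.8 -604.9  252.7] yaw -63.7 w 85.3 F [-0.8  0.6  1. ] q [ 0.96  0.43  0.07  1.61 -0.03  1.11 -0.07]
 shift now-axes [-209.5 -234.4   92.9]  turn [-0.     0.001 -0.466]  shift after turn [ -81.8 -303.5   92.7]
```

```bash
python3 -m handwheel '0 0 0 0 0 -0.155 1;0 0 0 0 0 -0.155 1;0 0 0 0 0 -0.155 1;-0.010 -0.038 0.0116 0 0 0 1;-0.010 -0.038 0.0116 0 0 0 1;-0.010 -0.038 0.0116 0 0 0 1;-0.010 -0.038 0.0116 0 0 0 1;-0.010 -0.038 0.0116 0 0 0 1;-0.010 -0.038 0.0116 0 0 0 1;-0.010 -0.038 0.0116 0 0 0 1;-0.010 -0.038 0.0116 0 0 0 1;0 0 0 0 0 0 1;0 0 0 0 0 0 1' 30
python3 - <<'E'
from h import *
plan(416.1,-313.2,57,-37)
snap('top','top1');snap('side','side1')
E
```

```text
t: 1.72
ee_pos: [418.2, -314.7, 160.5]
tool_rot: [2.979, -0.999, -0.0]
force: [-0.4, 0.1, -0.7]
width: 85.4
t 1.73 pos [ 418.2 -314.7  160.5] yaw -37.1 w 85.4 F [-0.4  0.1 -0.7] q [ 0.65  0.3  -0.15  2.02  0.06  0.83 -0.18]
 shift now-axes [ -2.6   0.  103.5]  turn [ 0.     0.    -0.001]  shift after turn [ -2.6   0.  103.5]
```

View pics/side1.png

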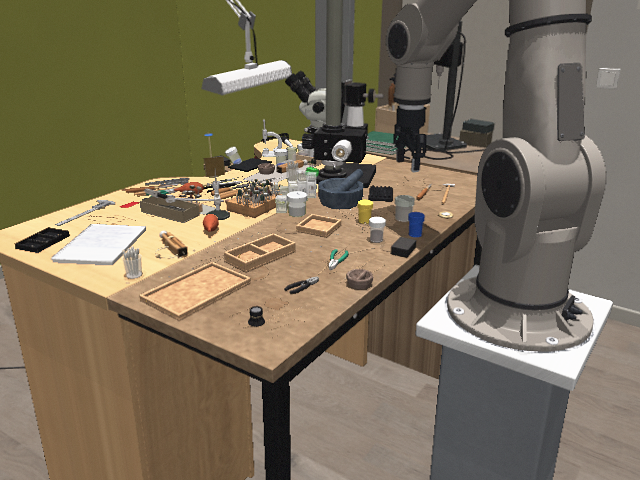

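The side view shows the open gripper (410,150) above the wide jar (404,207). Cross-check the object positions with the side camera, then descend.

```bash
python3 - <<'E'
from h import *
d=load('side0'); 
print(ray(d,(404.5,199),62), ray(d,(377,220.5),58), ray(d,(256,308),30))
a=cv2.resize(d['pixels'][180:340,230:430],None,fx=4,fy=3.75); cv2.imwrite('pics/zs.png',a)
E
python3 -m handwheel '-0.0025 0 0.0173 0 0 0 1;0 0 0.0173 0 0 0 1;0 0 0.0173 0 0 0 1;0 0 0.0173 0 0 0 1;0 0 0.0173 0 0 0 1;0 0 0.017 0 0 0 1;0 0 0 0 0 0 1;0 0 0 0 0 0 0;0 0 0 0 0 0 -1;0 0 0 0 0 0 -1;0 0 0 0 0 0 -1;0 0 0 0 0 0 -1;0 0 0 0 0 0 -1' 30
```

```text
[[ 413.9783661  -301.87281458   62.        ]] [[ 405.63211907 -133.76831294   58.        ]] [[414.80466455 334.39747155  30.        ]]
t: 3.45
ee_pos: [416.8, -313.2, 57.9]
tool_rot: [2.978, -0.999, 0.002]
force: [-1.7, 0.5, 5.6]
width: 53.2
```

View pics/zs.png

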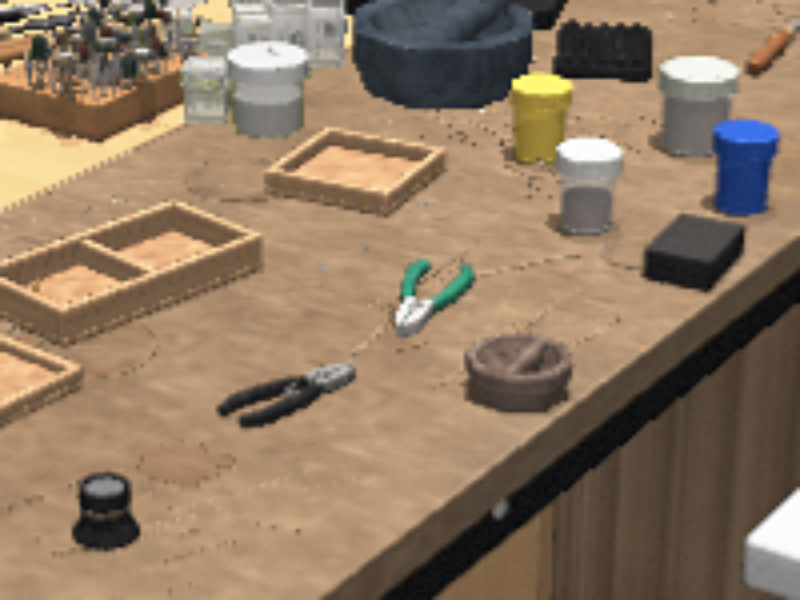

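```bash
python3 -m handwheel '0 0 -0.010 0 0 0 -1;0 0 -0.02 0 0 0 -1;0 0 -0.02 0 0 0 -1;0 0 -0.02 0 0 0 -1;0 0 -0.02 0 0 0 -1;0 0 -0.015 0 0 0 -1;0 0 0 0 0 0 -1'
python3 - <<'E'
from h import *
snap('side','side2');snap('top','top2')
for n in ('side0','top0'):
    d=load(n);Ti=np.linalg.inv(d['T'])
    P=np.array([[407.6,-144,58],[416.1,-313.2,62],[409,331,30],[572.4,-121.9,18],[591.3,101.3,26]],float)
    uv=cv2.projectPoints(P,cv2.Rodrigues(Ti[:3,:3])[0],Ti[:3,3],np.array(d['K']),np.array(d['distortion']))[0].reshape(-1,2)
    print(n,uv.round(1).tolist())
    for (x,y) in uv.astype(int):
        Z=d['z_map'][y,x]; q=cv2.undistortPoints(np.array([[[x,y]]],float),d['K'],d['distortion'])[0,0]
        print((np.array(d['T'])@np.r_[q*Z,Z,1])[:3].round(1))
d=load('side2'); cv2.imwrite('pics/zs2.png',cv2.resize(d['pixels'][120:280,330:480],None,fx=4,fy=3.75))
E
```

```text
t: 4.32
ee_pos: [416.8, -313.2, 163.3]
tool_rot: [2.978, -0.999, 0.003]
force: [-0.1, -0.0, -0.7]
width: 53.2
side0 [[378.3, 219.1], [405.7, 197.6], [259.4, 308.1], [320.0, 222.0], [261.7, 246.7]]
[ 408.  -143.1   58.3]
[ 420.2 -317.2   61.8]
[409.7 331.3  30.2]
[ 593.1 -147.6    7. ]
[623.5  65.8   5.5]
top0 [[372.6, 261.9], [438.9, 260.2], [188.7, 256.8], [363.4, 200.2], [279.8, 190.2]]
[ 409.8 -142.5   57.2]
[ 416.6 -310.2   63.9]
[411.2 332.9  29.5]
[ 574.  -121.6   10.4]
[592.4 103.7  22.1]
```

View pics/zs2.png

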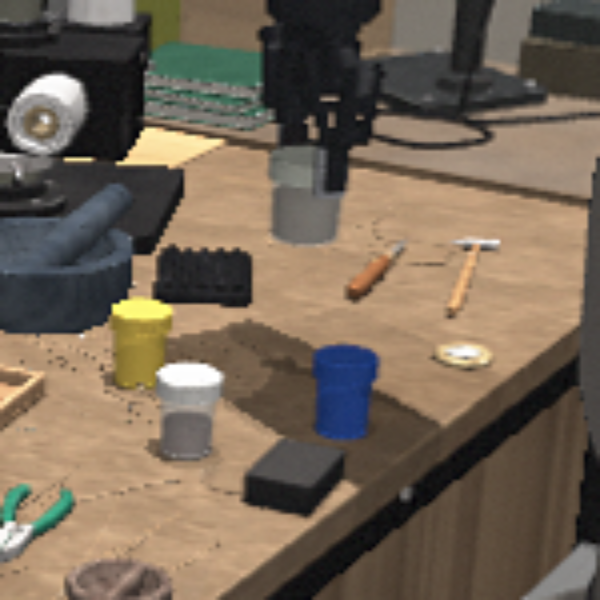

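Wide jar held upright (crop 305,200). Carry it to the compartment at y = -38.

```bash
python3 - <<'E'
from h import *
plan(584.8,63.9,160,-9.7)
E
```

```text
t 4.42 pos [ 416.1 -312.8  161.7] yaw -37.1 w 52.9 F [ 0.7 -1.1 -0.9] q [ 0.65  0.29 -0.15  2.03  0.06  0.83 -0.18]
 shift now-axes [ -92.5 -402.2    1.7]  turn [-0.     0.    -0.478]  shift after turn [ 102.8 -399.7    1.7]
```

```bash
python3 -m handwheel '0 0 0 0 0 -0.12 -1;0 0 0 0 0 -0.12 -1;0 0 0 0 0 -0.12 -1;0 0 0 0 0 -0.118 -1;0.0043 -0.0167 0 0 0 0 -1;0.0086 -0.0333 0 0 0 0 -1;0.0086 -0.0333 0 0 0 0 -1;0.0086 -0.0333 0 0 0 0 -1;0.0086 -0.0333 0 0 0 0 -1;0.0086 -0.0333 0 0 0 0 -1;0.0086 -0.0333 0 0 0 0 -1;0.0086 -0.0333 0 0 0 0 -1;0.0086 -0.0333 0 0 0 0 -1;0.0086 -0.0333 0 0 0 0 -1;0.0086 -0.0333 0 0 0 0 -1;0.0086 -0.0333 0 0 0 0 -1;0.0043 -0.0167 0 0 0 0 -1;0 0 0 0 0 0 -1;0 0 0 0 0 0 -1'
python3 - <<'E'
from h import *
plan(584.8,63.9,64,-9.7)
snap('top','top3');d=snap('side','side3'); cv2.imwrite('pics/zs3.png',cv2.resize(d['pixels'][120:320,180:380],None,fx=3,fy=3))
E
```

```text
t: 6.8
ee_pos: [584.8, 62.7, 161.7]
tool_rot: [3.13, -0.267, -0.001]
force: [0.2, -0.5, -0.4]
width: 53.2
t 6.8 pos [584.8  62.7 161.7] yaw -9.8 w 53.2 F [ 0.2 -0.5 -0.4] q [ 0.09  0.41 -0.39  1.87  0.19  0.9  -0.56]
 shift now-axes [-0.2 -1.2 97.7]  turn [ 0.001  0.001 -0.001]  shift after turn [-0.2 -1.1 97.7]
```

View pics/zs3.png

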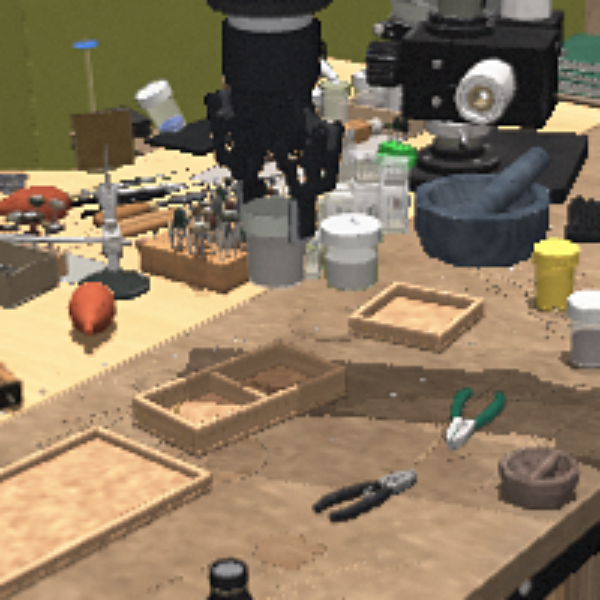

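```bash
python3 -m handwheel '0 -0.0012 0.015 0 0 0 -1;0 0 0.022 0 0 0 -1;0 0 0.022 0 0 0 -1;0 0 0.018 0 0 0 -1;0 0 0.010 0 0 0 -1;0 0 0.005 0 0 0 -1;0 0 0.003 0 0 0 -1;0 0 0 0 0 0 -1;0 0 0 0 0 0 -1'
python3 -m handwheel '0 0 0.002 0 0 0 -1;0 0 0 0 0 0 -1'
python3 - <<'E'
from h import *
d=snap('side','side4'); cv2.imwrite('pics/zs4.png',cv2.resize(d['pixels'][160:320,180:380],None,fx=4,fy=3.75))
E
```

```text
t: 8.02
ee_pos: [585.8, 64.9, 67.5]
tool_rot: [-3.13, 0.265, -0.001]
force: [0.4, 0.2, -0.6]
width: 53.2
t: 8.28
ee_pos: [585.5, 64.9, 65.0]
tool_rot: [-3.13, 0.265, 0.0]
force: [0.6, -0.2, -0.8]
width: 53.1
```

View pics/zs4.png

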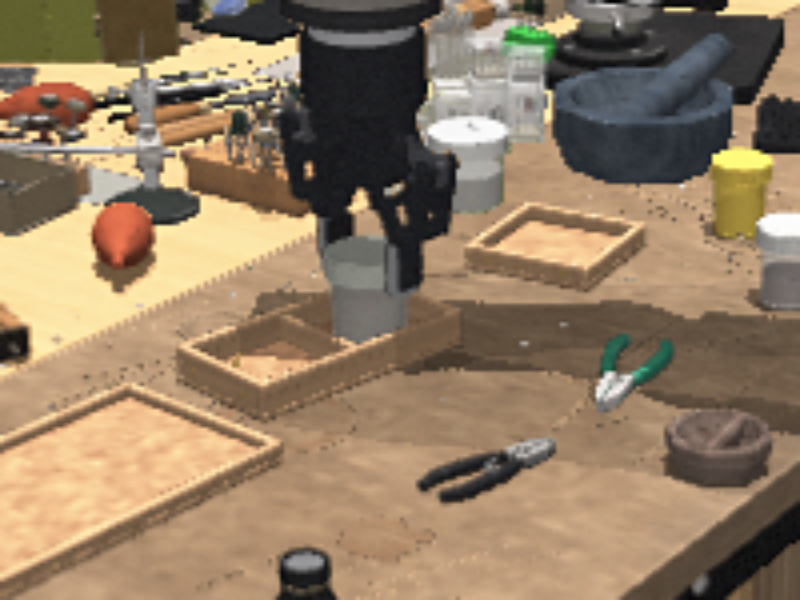

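```bash
python3 -m handwheel '0 0 0.001 0 0 0 -1;0 0 0.001 0 0 0 -1;0 0 0 0 0 0 -1'
python3 -m handwheel '0 0 0 0 0 0 0.4;0 0 0 0 0 0 0.6;0 0 0 0 0 0 0.8;0 0 0 0 0 0 0.8;0 0 -0.01 0 0 0 0.8;0 0 -0.02 0 0 0 0.8;0 0 -0.03 0 0 0 0.8;0 0 -0.04 0 0 0 0.8;0 0 0 0 0 0 0.8;0 0 0 0 0 0 0.8'
python3 - <<'E'
from h import *
plan(407.6,-144,160,-90)
d=snap('side','side5'); cv2.imwrite('pics/zs5.png',cv2.resize(d['pixels'][160:320,180:380],None,fx=4,fy=3.75))
E
```

```text
t: 8.7
ee_pos: [585.7, 65.0, 63.8]
tool_rot: [3.13, -0.265, 0.001]
force: [-3.8, -0.6, 14.7]
width: 52.8
t: 9.95
ee_pos: [585.6, 64.8, 163.9]
tool_rot: [-3.13, 0.265, -0.002]
force: [-0.4, -0.1, -0.7]
width: 76.9
t 9.95 pos [585.6  64.8 163.9] yaw -9.7 w 76.9 F [-0.4 -0.1 -0.7] q [ 0.09  0.41 -0.39  1.87  0.19  0.9  -0.56]
 shift now-axes [-140.3  235.8    3.7]  turn [-1.000e-03 -1.000e-03  1.402e+00]  shift after turn [208.8 178.    3.9]
```

View pics/zs5.png

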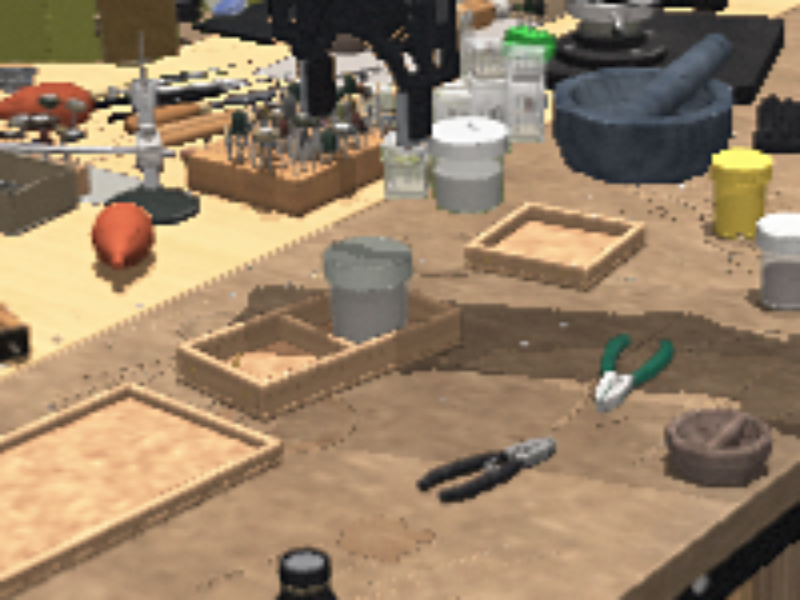

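```bash
python3 -m handwheel '0 0 0 0 0 0.175 0.8;0 0 0 0 0 0.175 0.8;0 0 0 0 0 0.175 0.8;0 0 0 0 0 0.175 0.8;0 0 0 0 0 0.175 0.8;0 0 0 0 0 0.175 0.8;0 0 0 0 0 0.175 0.8;0 0 0 0 0 0.175 0.8;0.0298 0.0254 0 0 0 0 0.8;0.0298 0.0254 0 0 0 0 0.8;0.0298 0.0254 0 0 0 0 0.8;0.0298 0.0254 0 0 0 0 0.8;0.0298 0.0254 0 0 0 0 0.8;0.0298 0.0254 0 0 0 0 0.8;0.0298 0.0254 0 0 0 0 0.8;0 0 0 0 0 0 0.8;0 0 0 0 0 0 0.8'
python3 - <<'E'
from h import *
plan(407.6,-144,54,-90)
d=snap('side','side6'); cv2.imwrite('pics/zs6.png',cv2.resize(d['pixels'][120:280,280:480],None,fx=4,fy=3.75))
E
```

```text
t: 12.12
ee_pos: [408.3, -143.6, 162.8]
tool_rot: [2.223, -2.219, -0.001]
force: [0.5, 0.0, -0.4]
width: 76.9
t 12.12 pos [ 408.3 -143.6  162.8] yaw -89.9 w 76.9 F [ 0.5  0.  -0.4] q [ 0.19  0.15 -0.    2.22  0.    0.78 -1.38]
 shift now-axes [  0.4   0.6 108.8]  turn [0.    0.    0.002]  shift after turn [  0.4   0.7 108.8]
```

View pics/zs6.png

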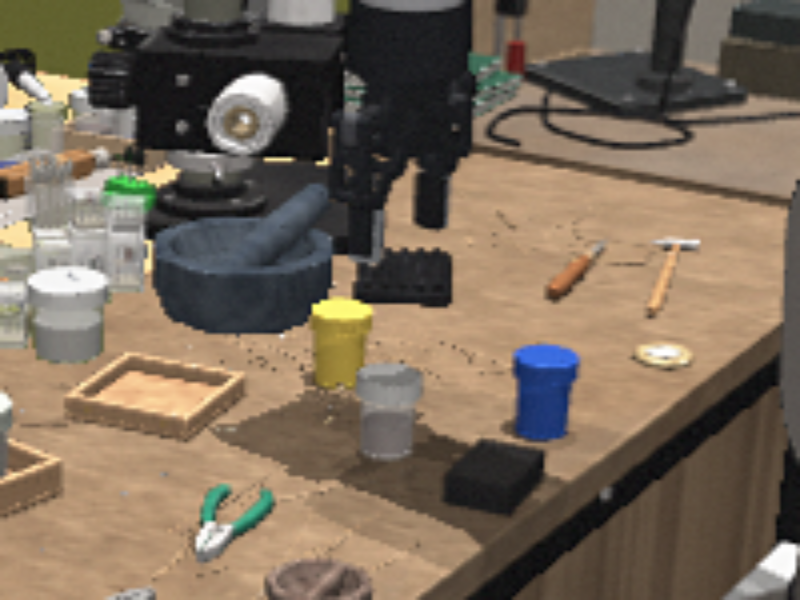

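```bash
python3 -m handwheel '0.0004 0.0006 0.018 0 0 0 0.8;0 0 0.022 0 0 0 0.8;0 0 0.022 0 0 0 0.8;0 0 0.022 0 0 0 0.8;0 0 0.018 0 0 0 0.8;0 0 0.006 0 0 0 0.8;0 0 0 0 0 0 0.8;0 0 0 0 0 0 0.2;0 0 0 0 0 0 -1;0 0 0 0 0 0 -1;0 0 0 0 0 0 -1;0 0 0 0 0 0 -1;0 0 0 0 0 0 -1' 30
python3 -m handwheel '0 0 -0.010 0 0 0 -1;0 0 -0.02 0 0 0 -1;0 0 -0.03 0 0 0 -1;0 0 -0.03 0 0 0 -1;0 0 -0.02 0 0 0 -1;0 0 0 0 0 0 -1;0 0 0 0 0 0 -1'
python3 - <<'E'
from h import *
plan(597.8,138.7,160,-9.7)
d=snap('side','side7'); cv2.imwrite('pics/zs7.png',cv2.resize(d['pixels'][120:280,280:480],None,fx=4,fy=3.75))
E
```

```text
t: 13.8
ee_pos: [408.0, -144.4, 55.7]
tool_rot: [-2.223, 2.219, -0.002]
force: [-0.6, 1.2, 7.1]
width: 40.5
t: 14.68
ee_pos: [407.2, -144.3, 164.8]
tool_rot: [2.223, -2.219, -0.0]
force: [-0.3, -0.7, -1.1]
width: 40.6
t 14.68 pos [ 407.2 -144.3  164.8] yaw -89.9 w 40.6 F [-0.3 -0.7 -1.1] q [ 0.19  0.14 -0.    2.22  0.    0.78 -1.38]
 shift now-axes [-282.7 -191.1    4.8]  turn [ 0.   0.  -1.4]  shift after turn [ 140.2 -311.1    4.8]
```

View pics/zs7.png

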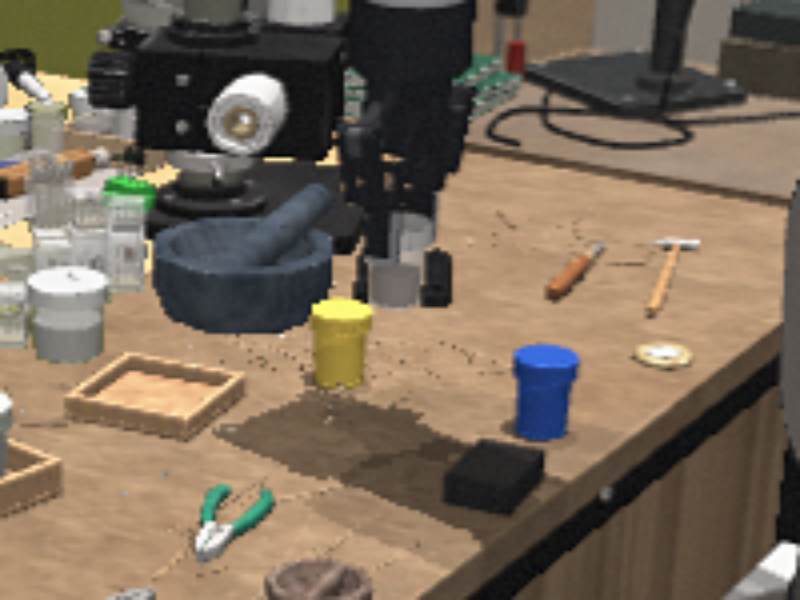

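```bash
python3 -m handwheel '0 0 0 0 0 -0.1 -1;0 0 0 0 0 -0.15 -1;0 0 0 0 0 -0.175 -1;0 0 0 0 0 -0.175 -1;0 0 0 0 0 -0.175 -1;0 0 0 0 0 -0.175 -1;0 0 0 0 0 -0.175 -1;0 0 0 0 0 -0.175 -1;0 0 0 0 0 -0.1 -1;0.007 -0.0155 0 0 0 0 -1;0.014 -0.0311 0 0 0 0 -1;0.014 -0.0311 0 0 0 0 -1;0.014 -0.0311 0 0 0 0 -1;0.014 -0.0311 0 0 0 0 -1;0.014 -0.0311 0 0 0 0 -1;0.014 -0.0311 0 0 0 0 -1;0.014 -0.0311 0 0 0 0 -1;0.014 -0.0311 0 0 0 0 -1;0.014 -0.0311 0 0 0 0 -1'
python3 -m handwheel '0.007 -0.0155 0 0 0 0 -1;0 0 0 0 0 0 -1;0 0 0 0 0 0 -1'
python3 - <<'E'
from h import *
plan(597.8,138.7,61,-9.7)
d=snap('top','top8'); cv2.imwrite('pics/zs8.png',cv2.resize(d['pixels'][140:260,200:350],None,fx=4,fy=4))
E
```

```text
t: 17.1
ee_pos: [588.4, 125.3, 163.8]
tool_rot: [3.13, -0.265, -0.003]
force: [0.1, -1.1, -0.5]
width: 40.9
t: 17.48
ee_pos: [597.2, 137.3, 164.6]
tool_rot: [3.129, -0.267, -0.001]
force: [-0.6, -0.7, -0.7]
width: 40.7
t 17.48 pos [597.2 137.3 164.6] yaw -9.7 w 40.7 F [-0.6 -0.7 -0.7] q [-0.12  0.43 -0.27  1.82  0.14  0.91 -0.62]
 shift now-axes [  0.4  -1.6 103.6]  turn [ 0.001  0.001 -0.001]  shift after turn [  0.3  -1.5 103.6]
```

View pics/zs8.png

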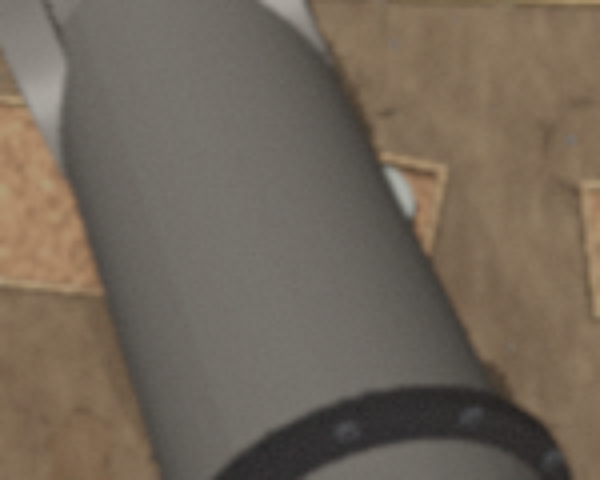

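```bash
python3 -m handwheel '0 -0.0015 0.015 0 0 0 -1;0 0 0.022 0 0 0 -1;0 0 0.022 0 0 0 -1;0 0 0.018 0 0 0 -1;0 0 0.010 0 0 0 -1;0 0 0.006 0 0 0 -1;0 0 0.004 0 0 0 -1;0 0 0.002 0 0 0 -1;0 0 0 0 0 0 -1;0 0 0 0 0 0 -1'
python3 - <<'E'
from h import *
d=snap('side','side9'); cv2.imwrite('pics/zs9.png',cv2.resize(d['pixels'][160:320,180:380],None,fx=4,fy=3.75))
E
```

```text
t: 18.77
ee_pos: [598.2, 140.0, 66.4]
tool_rot: [-3.13, 0.265, -0.001]
force: [-0.1, 0.4, -0.7]
width: 40.9
```

View pics/zs9.png

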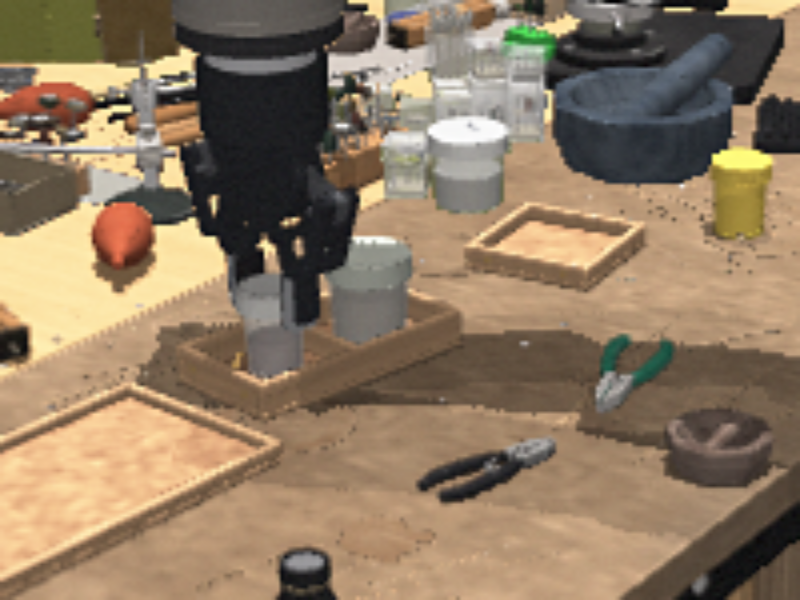

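```bash
python3 -m handwheel '0 0 0.002 0 0 0 -1;0 0 0.001 0 0 0 -1;0 0 0.001 0 0 0 -1;0 0 0 0 0 0 -1'
python3 -m handwheel '0 0 0.001 0 0 0 -1;0 0 0 0 0 0 -1'
```

```text
t: 19.32
ee_pos: [598.0, 140.0, 62.0]
tool_rot: [-3.13, 0.265, 0.0]
force: [-1.2, -0.1, -1.1]
width: 40.6
t: 19.58
ee_pos: [598.2, 140.3, 61.7]
tool_rot: [-3.13, 0.265, -0.001]
force: [-3.8, 0.1, 10.9]
width: 40.7
```

Contact. Release, rise, and go on to the sleeved pliers.

```bash
python3 -m handwheel '0 0 0 0 0 0 0.3;0 0 0 0 0 0 0.6;0 0 0 0 0 0 0.6;0 0 0 0 0 0 0.6;0 0 -0.01 0 0 0 0.6;0 0 -0.02 0 0 0 0.6;0 0 -0.03 0 0 0 0.6;0 0 -0.04 0 0 0 0.6;0 0 0 0 0 0 0.6;0 0 0 0 0 0 0.6'
python3 - <<'E'
from h import *
plan(430.2,8.7,120,16.7)
d=snap('side','side10'); cv2.imwrite('pics/zs10.png',cv2.resize(d['pixels'][160:320,180:380],None,fx=4,fy=3.75))
E
```

```text
t: 20.82
ee_pos: [598.1, 140.0, 161.9]
tool_rot: [-3.13, 0.265, -0.002]
force: [0.4, -0.4, -1.4]
width: 68.2
t 20.82 pos [598.1 140.  161.9] yaw -9.7 w 68.2 F [ 0.4 -0.4 -1.4] q [-0.12  0.44 -0.27  1.82  0.14  0.91 -0.63]
 shift now-axes [-143.5  157.7   41.7]  turn [-0.    -0.001 -0.461]  shift after turn [-198.6   77.5   41.9]
```

View pics/zs10.png

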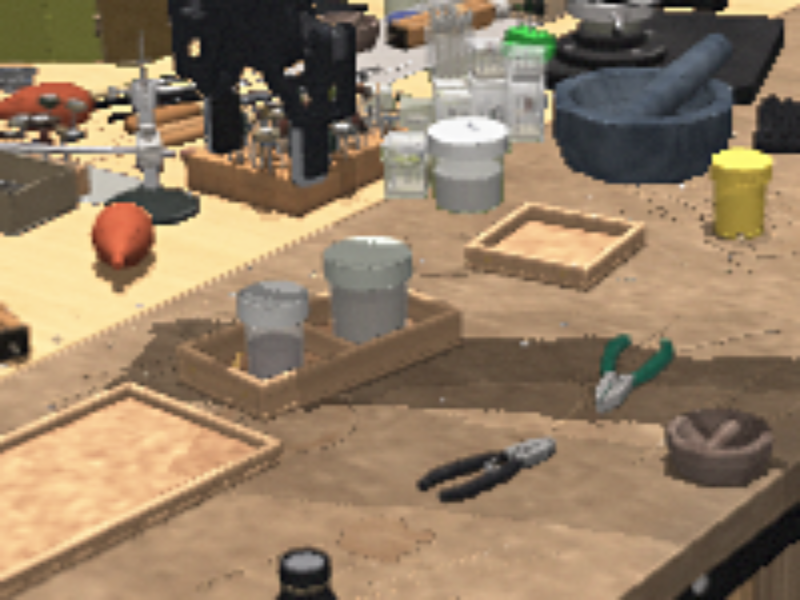

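```bash
python3 -m handwheel '0 0 0 0 0 -0.154 0.6;0 0 0 0 0 -0.154 0.6;0 0 0 0 0 -0.153 0.6;-0.0331 0.0129 0 0 0 0 0.6;-0.0331 0.0129 0 0 0 0 0.6;-0.0331 0.0129 0.007 0 0 0 0.6;-0.0331 0.0129 0.01 0 0 0 0.6;-0.0331 0.0129 0.01 0 0 0 0.6;-0.0331 0.0129 0.01 0 0 0 0.6;0 0 0 0 0 0 0.6;0 0 0 0 0 0 0.6'
python3 - <<'E'
from h import *
plan(430.2,8.7,25,16.7)
d=snap('side','side11'); cv2.imwrite('pics/zs11.png',cv2.resize(d['pixels'][160:320,240:440],None,fx=4,fy=3.75))
E
```

```text
t: 22.25
ee_pos: [430.5, 9.0, 124.0]
tool_rot: [-3.108, -0.457, -0.0]
force: [-0.5, -0.2, 0.3]
width: 68.4
t 22.25 pos [430.5   9.  124. ] yaw 16.7 w 68.4 F [-0.5 -0.2  0.3] q [ 0.17  0.23 -0.38  2.23  0.13  0.7  -0.01]
 shift now-axes [-0.4  0.2 99. ]  turn [-0. -0.  0.]  shift after turn [-0.4  0.2 99. ]
```

View pics/zs11.png

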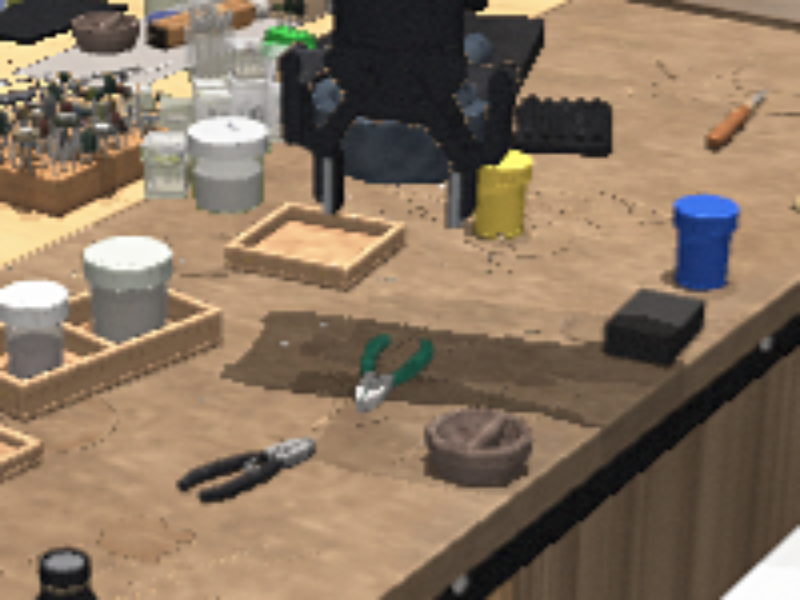

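```bash
python3 -m handwheel '0 0 0.018 0 0 0 0.6;0 0 0.022 0 0 0 0.6;0 0 0.022 0 0 0 0.6;0 0 0.02 0 0 0 0.6;0 0 0.010 0 0 0 0.6;0 0 0 0 0 0 0.6;0 0 0 0 0 0 0.6'
python3 - <<'E'
from h import *
plan(430.2,8.7,25,16.7)
d=snap('side','side12'); cv2.imwrite('pics/zs12.png',cv2.resize(d['pixels'][200:300,290:410],None,fx=6,fy=6))
E
```

```text
t: 23.18
ee_pos: [430.6, 8.9, 32.6]
tool_rot: [-3.108, -0.457, -0.001]
force: [0.1, -0.2, 0.2]
width: 68.5
t 23.18 pos [430.6   8.9  32.6] yaw 16.7 w 68.5 F [ 0.1 -0.2  0.2] q [ 0.1   0.41 -0.31  2.29  0.27  0.48 -0.13]
 shift now-axes [-0.5  0.1  7.6]  turn [ 0.    -0.001  0.001]  shift after turn [-0.5  0.1  7.6]
```

View pics/zs12.png

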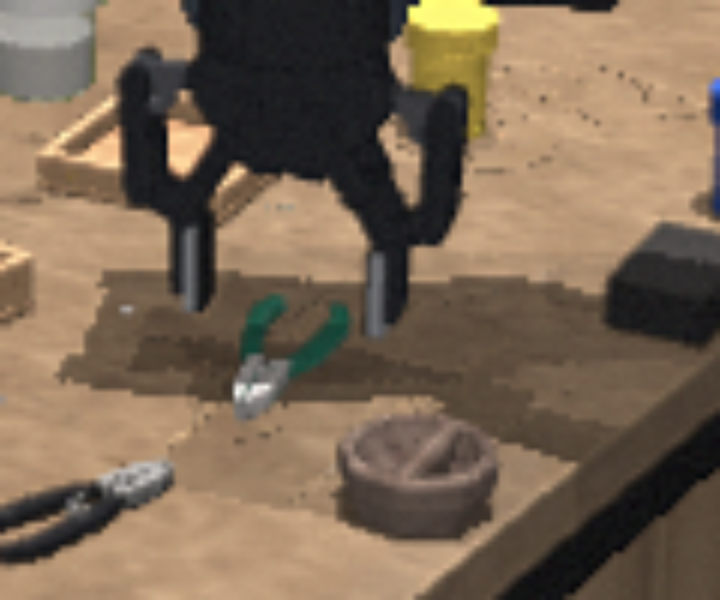

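```bash
python3 - <<'E'
from h import *
d=load('side12')
for uv in ((321,249),(322,250),(322,251),(353,253),(353,254),(353,255),(354,254)):
    Z=d['z_map'][uv[1],uv[0]]; q=cv2.undistortPoints(np.array([[uv]],float),d['K'],d['distortion'])[0,0]
    print(uv,(np.array(d['T'])@np.r_[q*Z,Z,1])[:3].round(1))
E
```

```text
(321, 249) [464.9  31.7  26.7]
(322, 250) [460.6  33.8  26.1]
(322, 251) [463.9  28.9  20.6]
(353, 253) [390.    7.   26.9]
(353, 254) [391.8   3.9  22.5]
(353, 255) [391.3   4.7  20.3]
(354, 254) [392.4  -1.8  20. ]
```

```bash
python3 -m handwheel '-0.0005 0 0.006 0 0 0 0.6;0 0 0.0055 0 0 0 0.6;0 0 0 0 0 0 0.6;0 0 0 0 0 0 0.3;0 0 0 0 0 0 0.15;0 0 0 0 0 0 0.15'
python3 -m handwheel '0 0 0 0 0 0 0;0 0 0 0 0 0 -1;0 0 0 0 0 0 -1;0 0 0 0 0 0 -1;0 0 0 0 0 0 -1' 40
```

```text
t: 23.98
ee_pos: [429.7, 8.6, 20.6]
tool_rot: [-3.108, -0.457, -0.0]
force: [0.6, -0.6, -0.2]
width: 48.8
t: 24.6
ee_pos: [430.2, 8.7, 21.1]
tool_rot: [3.108, 0.457, 0.002]
force: [-1.4, 0.3, 15.8]
width: 35.6
```

```bash
python3 -m handwheel '0 0 -0.008 0 0 0 -1;0 0 -0.015 0 0 0 -1;0 0 -0.022 0 0 0 -1;0 0 -0.025 0 0 0 -1;0 0 -0.025 0 0 0 -1;0 0 -0.025 0 0 0 -1;0 0 0 0 0 0 -1;0 0 0 0 0 0 -1'
python3 - <<'E'
from h import *
plan(430.2,8.7,130,16.7)
d=snap('side','side13'); cv2.imwrite('pics/zs13.png',cv2.resize(d['pixels'][140:240,290:410],None,fx=6,fy=6))
E
```

```text
t: 25.6
ee_pos: [429.4, 8.5, 140.6]
tool_rot: [3.108, 0.457, 0.0]
force: [-0.1, -0.3, 0.0]
width: 35.6
t 25.6 pos [429.4   8.5 140.6] yaw 16.7 w 35.6 F [-0.1 -0.3  0. ] q [ 0.19  0.2  -0.39  2.22  0.12  0.73  0.01]
 shift now-axes [ 0.9 -0.  10.6]  turn [ 0. -0.  0.]  shift after turn [ 0.9 -0.  10.6]
```

View pics/zs13.png

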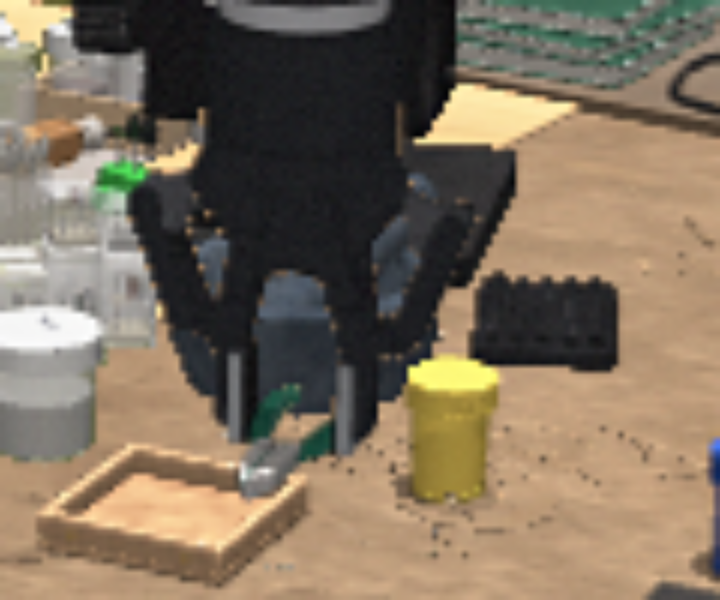

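```bash
python3 -m handwheel '0 0 0 0 0 -0.1 -1;0 0 0 0 0 -0.17 -1;0 0 0 0 0 -0.17 -1;0 0 0 0 0 -0.17 -1;0 0 0 0 0 -0.17 -1;0 0 0 0 0 -0.17 -1;0 0 0 0 0 -0.17 -1;0 0 0 0 0 -0.0825 -1;0 0 0 0 0 0 -1'
python3 - <<'E'
from h import *
plan(610.9,356.4,140,85.6)
E
```

```text
t: 26.78
ee_pos: [429.2, 8.6, 139.9]
tool_rot: [-2.304, -2.134, 0.001]
force: [-0.2, -0.5, -0.3]
width: 35.5
t 26.77 pos [429.2   8.6 139.9] yaw 85.6 w 35.5 F [-0.2 -0.5 -0.3] q [ 0.36  0.23 -0.58  2.21  0.18  0.75  1.15]
 shift now-axes [ 3.607e+02  1.545e+02 -2.000e-01]  turn [-0.001 -0.    -0.   ]  shift after turn [ 3.607e+02  1.545e+02 -1.000e-01]
```

```bash
python3 -m handwheel '0.015 0.0064 0 0 0 0 -1;0.03 0.0129 0 0 0 0 -1;0.03 0.0129 0 0 0 0 -1;0.03 0.0129 0 0 0 0 -1;0.03 0.0129 0 0 0 0 -1;0.03 0.0129 0 0 0 0 -1;0.03 0.0129 0 0 0 0 -1;0.03 0.0129 0 0 0 0 -1;0.03 0.0129 0 0 0 0 -1;0.03 0.0129 0 0 0 0 -1;0.03 0.0129 0 0 0 0 -1;0.03 0.0129 0 0 0 0 -1;0.0157 0.0062 0 0 0 0 -1;0 0 0 0 0 0 -1;0 0 0 0 0 0 -1'
python3 - <<'E'
from h import *
plan(610.9,356.4,30,85.6)
d=snap('side','side14'); cv2.imwrite('pics/zs14.png',cv2.resize(d['pixels'][150:330,110:310],None,fx=4,fy=3.3))
E
```

```text
t: 28.65
ee_pos: [610.9, 355.3, 140.2]
tool_rot: [2.305, 2.134, -0.002]
force: [-0.9, -0.0, -0.6]
width: 35.2
t 28.65 pos [610.9 355.3 140.2] yaw 85.6 w 35.2 F [-0.9 -0.  -0.6] q [-0.24  0.64 -0.55  1.59  0.38  1.02  0.59]
 shift now-axes [ 1.200e+00 -1.000e-01  1.102e+02]  turn [-0.     0.001 -0.001]  shift after turn [ 1.100e+00 -1.000e-01  1.102e+02]
```

View pics/zs14.png

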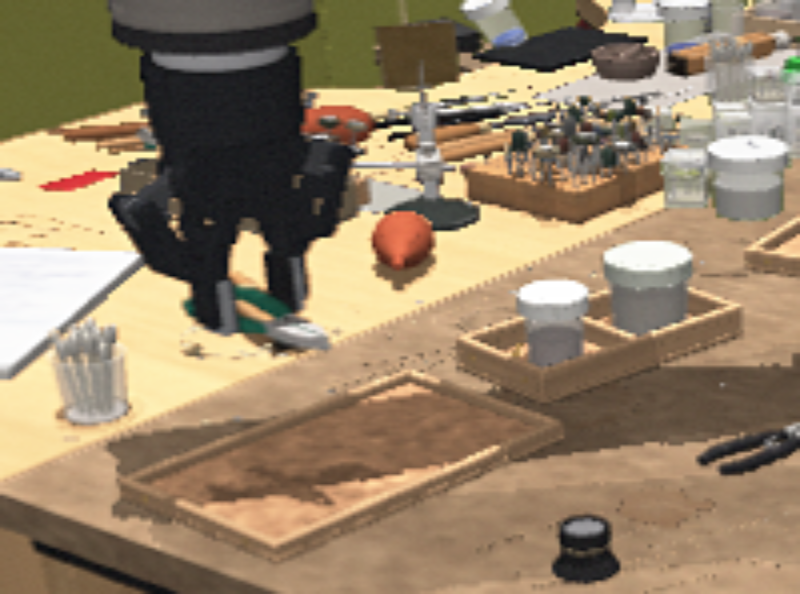

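```bash
python3 -m handwheel '0.001 0 0.015 0 0 0 -1;0 0 0.022 0 0 0 -1;0 0 0.022 0 0 0 -1;0 0 0.022 0 0 0 -1;0 0 0.014 0 0 0 -1;0 0 0.006 0 0 0 -1;0 0 0 0 0 0 -1;0 0 0 0 0 0 -1'
python3 - <<'E'
from h import *
plan(610.9,356.4,28,85.6)
d=snap('side','side15'); cv2.imwrite('pics/zs15.png',cv2.resize(d['pixels'][210:330,130:280],None,fx=5,fy=5))
E
```

```text
t: 29.7
ee_pos: [611.7, 357.8, 40.4]
tool_rot: [2.304, 2.135, 0.002]
force: [1.1, -1.1, 0.2]
width: 35.1
t 29.7 pos [611.7 357.8  40.4] yaw 85.6 w 35.1 F [ 1.1 -1.1  0.2] q [-0.27  0.76 -0.51  1.63  0.45  0.87  0.54]
 shift now-axes [-1.4 -0.7 12.4]  turn [ 0.001 -0.001  0.   ]  shift after turn [-1.4 -0.7 12.4]
```

View pics/zs15.png

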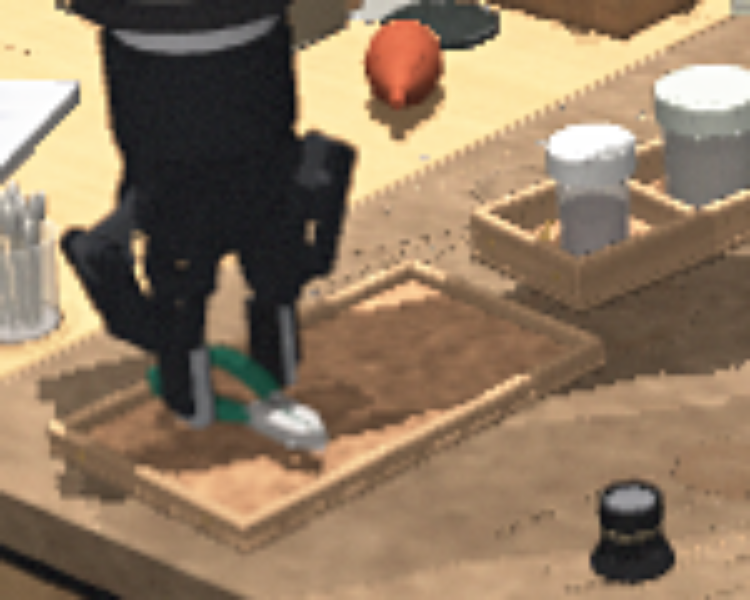

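```bash
python3 -m handwheel '-0.001 -0.005 0 0 0 0 -1;0 0 0.006 0 0 0 -1;0 0 0.004 0 0 0 -1;0 0 0 0 0 0 -1'
python3 -m handwheel '0 0 0.002 0 0 0 -1;0 0 0 0 0 0 -1;0 0 0 0 0 0 -1'
python3 - <<'E'
from h import *
d=snap('side','side16'); cv2.imwrite('pics/zs16.png',cv2.resize(d['pixels'][210:330,130:280],None,fx=5,fy=5))
E
```

```text
t: 30.25
ee_pos: [606.1, 356.6, 29.0]
tool_rot: [-2.305, -2.135, 0.001]
force: [-0.4, 1.6, 0.1]
width: 35.7
t: 30.62
ee_pos: [606.3, 356.9, 27.6]
tool_rot: [-2.305, -2.135, -0.0]
force: [-0.4, 0.4, -1.0]
width: 35.6
```

View pics/zs16.png

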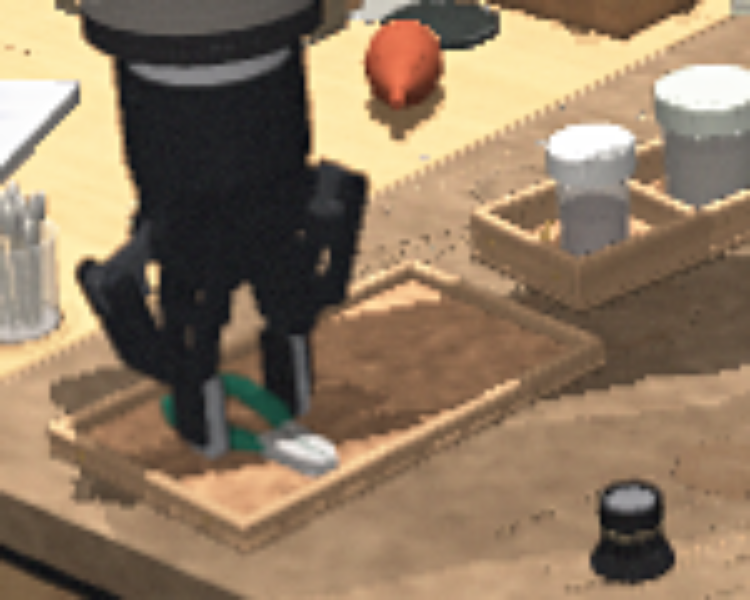

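Pliers are inside the walls (ends at crop 165,405 and 325,465). Lower to contact.

```bash
python3 -m handwheel '0 0 0.0015 0 0 0 -1;0 0 0 0 0 0 -1'
python3 -m handwheel '0 0 0.0015 0 0 0 -1;0 0 0 0 0 0 -1'
```

```text
t: 30.92
ee_pos: [606.4, 356.9, 27.2]
tool_rot: [2.304, 2.135, 0.001]
force: [-5.5, -3.7, 15.0]
width: 35.8
t: 31.18
ee_pos: [606.4, 357.0, 27.1]
tool_rot: [2.304, 2.134, 0.001]
force: [-11.7, -9.6, 34.7]
width: 35.6
```

```bash
python3 -m handwheel '0 0 -0.0015 0 0 0 -1;0 0 0 0 0 0 0;0 0 0 0 0 0 0.15;0 0 0 0 0 0 0.15;0 0 0 0 0 0 0.15;0 0 -0.01 0 0 0 0.15;0 0 -0.02 0 0 0 0.15;0 0 -0.03 0 0 0 0.15;0 0 -0.03 0 0 0 0.15;0 0 0 0 0 0 0.15;0 0 0 0 0 0 0.15'
python3 - <<'E'
from h import *
plan(422,170.5,120,-14)
d=snap('side','side17'); cv2.imwrite('pics/zs17.png',cv2.resize(d['pixels'][210:330,130:280],None,fx=5,fy=5))
d=snap('top','top17')
E
```

```text
t: 32.55
ee_pos: [606.3, 356.8, 116.8]
tool_rot: [2.304, 2.135, 0.001]
force: [1.0, 0.1, -0.2]
width: 49.3
t 32.55 pos [606.3 356.8 116.8] yaw 85.6 w 49.3 F [ 1.   0.1 -0.2] q [-0.25  0.66 -0.55  1.61  0.4   0.98  0.57]
 shift now-axes [-199.8 -169.6   -3.4]  turn [ 0.000e+00 -1.000e-03  1.739e+00]  shift after turn [-133.8  225.3   -3.2]
```

View pics/zs17.png

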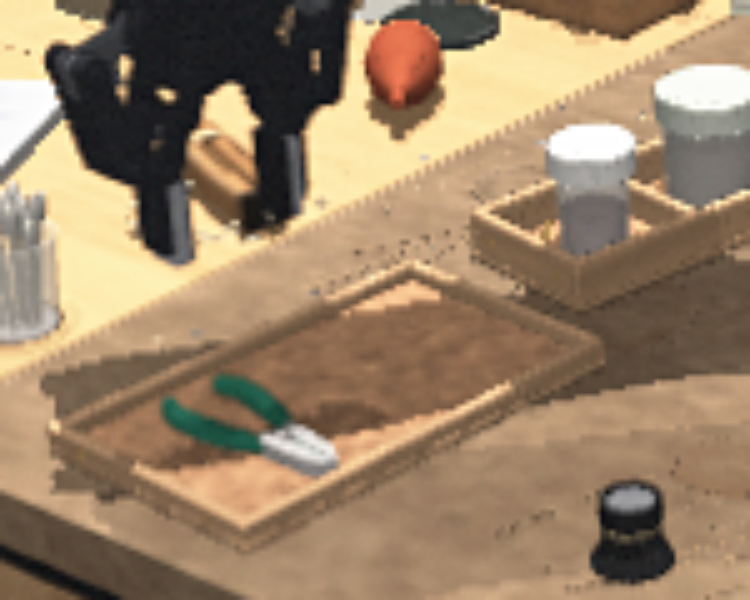

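```bash
python3 -m handwheel '0 0 0 0 0 0.174 0.3;0 0 0 0 0 0.174 0.3;0 0 0 0 0 0.174 0.3;0 0 0 0 0 0.174 0.3;0 0 0 0 0 0.174 0.3;0 0 0 0 0 0.174 0.3;0 0 0 0 0 0.174 0.3;0 0 0 0 0 0.174 0.3;0 0 0 0 0 0.174 0.3;0 0 0 0 0 0.173 0.3;-0.0191 0.0322 0 0 0 0 0.3;-0.0191 0.0322 0 0 0 0 0.3;-0.0191 0.0322 0 0 0 0 0.3;-0.0191 0.0322 0 0 0 0 0.3;-0.0191 0.0322 0 0 0 0 0.3;-0.0191 0.0322 0 0 0 0 0.3;-0.0191 0.0322 0 0 0 0 0.3;0 0 0 0 0 0 0.3;0 0 0 0 0 0 0.3'
python3 - <<'E'
from h import *
plan(422,170.5,35,-14)
E
```

```text
t: 35.02
ee_pos: [422.2, 170.8, 116.0]
tool_rot: [-3.118, 0.383, -0.0]
force: [0.1, 0.6, -0.1]
width: 55.7
t 35.02 pos [422.2 170.8 116. ] yaw -14.0 w 55.7 F [ 0.1  0.6 -0.1] q [-0.38  0.27 -0.17  2.2   0.07  0.68 -0.84]
 shift now-axes [-0.1  0.4 81. ]  turn [-0. -0. -0.]  shift after turn [-0.1  0.3 81. ]
```

```bash
python3 -m handwheel '0 0 0.018 0 0 0 0.3;0 0 0.022 0 0 0 0.3;0 0 0.02 0 0 0 0.3;0 0 0.016 0 0 0 0.3;0 0 0.007 0 0 0 0.3;0 0 0 0 0 0 0.3;0 0 0 0 0 0 0.3'
python3 - <<'E'
from h import *
plan(422,170.5,20,-14)
d=snap('side','side18'); cv2.imwrite('pics/zs18.png',cv2.resize(d['pixels'][210:310,250:370],None,fx=6,fy=6))
E
```

```text
t: 35.9
ee_pos: [422.3, 170.8, 33.5]
tool_rot: [-3.118, 0.383, -0.001]
force: [-0.3, 0.8, 0.5]
width: 56.0
t 35.9 pos [422.3 170.8  33.5] yaw -14.0 w 56.0 F [-0.3  0.8  0.5] q [-0.41  0.42 -0.14  2.24  0.12  0.48 -0.89]
 shift now-axes [-0.2  0.4 13.5]  turn [-0. -0. -0.]  shift after turn [-0.2  0.4 13.5]
```

View pics/zs18.png

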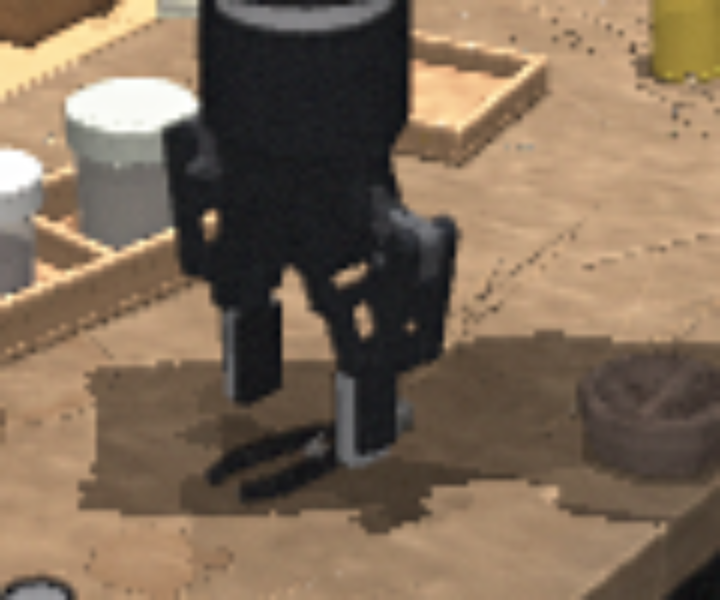

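```bash
python3 -m handwheel '0 0 0.006 0 0 0 0.3;0 0 0.0055 0 0 0 0.3;0 0 0 0 0 0 0.3;0 0 0 0 0 0 0;0 0 0 0 0 0 0'
python3 -m handwheel '0 0 0 0 0 0 -0.2;0 0 0 0 0 0 -1;0 0 0 0 0 0 -1;0 0 0 0 0 0 -1;0 0 0 0 0 0 -1' 40
```

```text
t: 36.58
ee_pos: [422.0, 170.5, 21.6]
tool_rot: [-3.118, 0.383, -0.0]
force: [-0.8, -0.0, -0.2]
width: 42.6
t: 37.2
ee_pos: [422.0, 170.6, 21.9]
tool_rot: [-3.118, 0.383, -0.0]
force: [-2.8, 0.0, 8.1]
width: 30.1
```

```bash
python3 -m handwheel '0 0 -0.008 0 0 0 -1;0 0 -0.015 0 0 0 -1;0 0 -0.022 0 0 0 -1;0 0 -0.025 0 0 0 -1;0 0 -0.025 0 0 0 -1;0 0 -0.015 0 0 0 -1;0 0 0 0 0 0 -1;0 0 0 0 0 -0.1 -1;0 0 0 0 0 -0.17 -1;0 0 0 0 0 -0.17 -1;0 0 0 0 0 -0.17 -1;0 0 0 0 0 -0.17 -1;0 0 0 0 0 -0.17 -1;0 0 0 0 0 -0.17 -1;0 0 0 0 0 -0.17 -1;0 0 0 0 0 -0.17 -1;0 0 0 0 0 -0.17 -1;0 0 0 0 0 -0.108 -1;0 0 0 0 0 0 -1'
python3 - <<'E'
from h import *
plan(583.9,266.1,130,85.6)
d=snap('side','side19'); cv2.imwrite('pics/zs19.png',cv2.resize(d['pixels'][150:310,210:370],None,fx=4,fy=3.75))
E
```

```text
t: 39.58
ee_pos: [421.5, 170.3, 130.7]
tool_rot: [-2.306, -2.132, 0.002]
force: [0.2, -0.1, 0.2]
width: 29.6
t 39.58 pos [421.5 170.3 130.7] yaw 85.5 w 29.6 F [ 0.2 -0.1  0.2] q [-0.1   0.27 -0.48  2.17  0.18  0.74  0.79]
 shift now-axes [108.2 154.4   0.5]  turn [-0.001  0.    -0.001]  shift after turn [108.  154.6   0.7]
```

View pics/zs19.png

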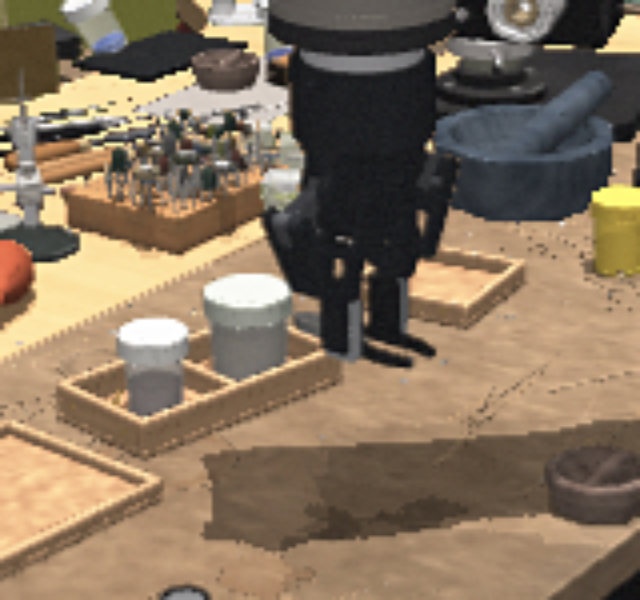

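Cutters held level, handles at crop (430,355). Move over the second slot and partly down.

```bash
python3 -m handwheel '0.009 0.0128 0 0 0 0 -1;0.018 0.0257 0 0 0 0 -1;0.018 0.0257 0 0 0 0 -1;0.018 0.0257 0 0 0 0 -1;0.018 0.0257 0 0 0 0 -1;0.018 0.0257 0 0 0 0 -1;0.009 0.0128 0 0 0 0 -1;0 0 0 0 0 0 -1;0 0 0.015 0 0 0 -1;0 0 0.022 0 0 0 -1;0 0 0.022 0 0 0 -1;0 0 0.018 0 0 0 -1;0 0 0.012 0 0 0 -1;0 0 0 0 0 0 -1;0 0 0 0 0 0 -1'
python3 - <<'E'
from h import *
plan(583.9,266.1,28,85.6)
d=snap('side','side20'); cv2.imwrite('pics/zs20.png',cv2.resize(d['pixels'][210:330,130:280],None,fx=5,fy=5))
E
```

```text
t: 41.5
ee_pos: [584.3, 266.6, 43.1]
tool_rot: [2.306, 2.134, 0.001]
force: [-0.4, -0.2, -1.0]
width: 29.4
t 41.5 pos [584.3 266.6  43.1] yaw 85.6 w 29.4 F [-0.4 -0.2 -1. ] q [-0.24  0.64 -0.38  1.81  0.33  0.76  0.69]
 shift now-axes [-0.5 -0.4 15.1]  turn [ 0.001 -0.001 -0.001]  shift after turn [-0.5 -0.3 15.1]
```

View pics/zs20.png

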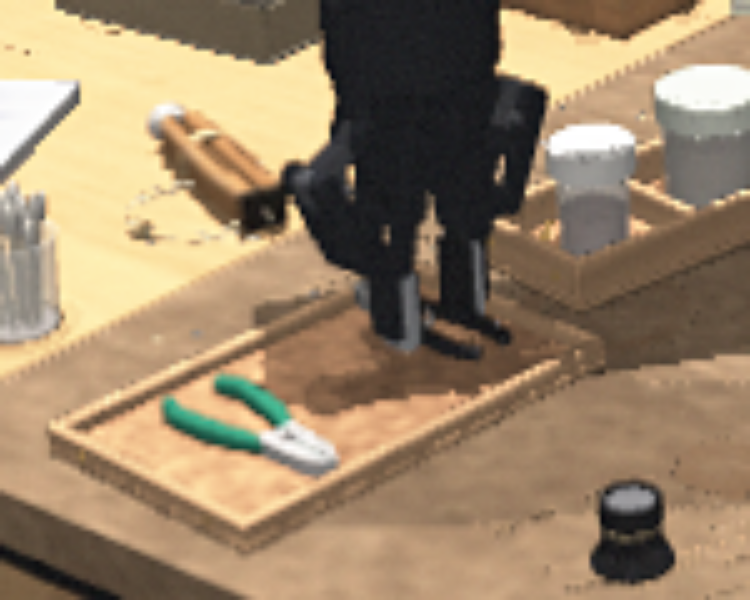

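```bash
python3 -m handwheel '0 0 0.008 0 0 0 -1;0 0 0.004 0 0 0 -1;0 0 0 0 0 0 -1;0 0 0.001 0 0 0 -1;0 0 0 0 0 0 -1'
python3 -m handwheel '0 0 0.0015 0 0 0 -1;0 0 0 0 0 0 -1'
python3 - <<'E'
from h import *
d=snap('side','side21'); cv2.imwrite('pics/zs21.png',cv2.resize(d['pixels'][210:330,130:280],None,fx=5,fy=5))
E
```

```text
t: 42.18
ee_pos: [584.0, 266.3, 29.6]
tool_rot: [2.306, 2.134, 0.0]
force: [0.0, -0.6, -1.4]
width: 29.8
t: 42.42
ee_pos: [583.9, 266.3, 28.0]
tool_rot: [-2.306, -2.134, -0.0]
force: [-0.4, 0.6, -1.9]
width: 29.7
```

View pics/zs21.png

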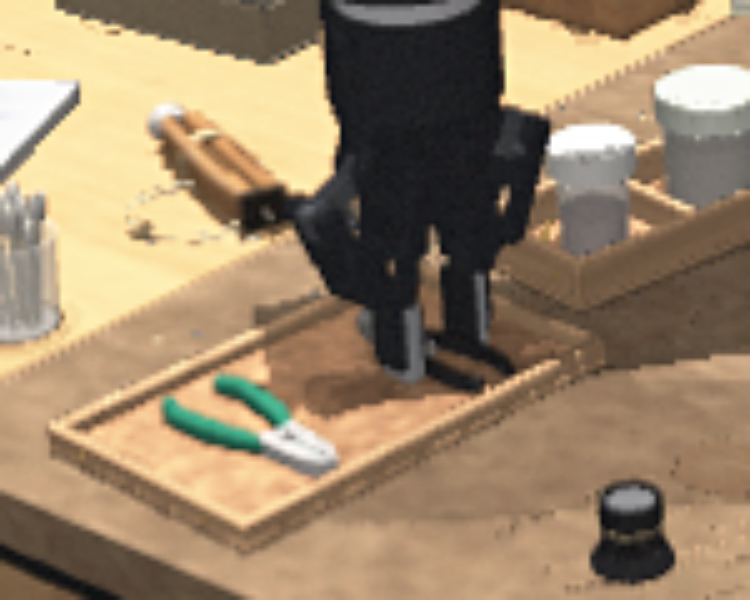

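```bash
python3 -m handwheel '0 0.004 0 0 0 0 -1;0 0 0.001 0 0 0 -1;0 0 0 0 0 0 -1'
python3 -m handwheel '0 0 0.001 0 0 0 -1;0 0 0 0 0 0 -1'
```

```text
t: 42.85
ee_pos: [588.6, 265.9, 27.9]
tool_rot: [2.306, 2.133, 0.001]
force: [-1.0, -2.2, 12.3]
width: 29.6
t: 43.1
ee_pos: [588.7, 266.0, 27.9]
tool_rot: [2.305, 2.133, 0.002]
force: [-6.9, -5.4, 27.1]
width: 29.8
```

```bash
python3 -m handwheel '0 0 -0.001 0 0 0 -1;0 0 0 0 0 0 -0.1;0 0 0 0 0 0 0.05;0 0 0 0 0 0 0.05;0 0 0 0 0 0 0.05;0 0 -0.01 0 0 0 0.05;0 0 -0.02 0 0 0 0.05;0 0 -0.03 0 0 0 0.05;0 0 -0.03 0 0 0 0.05;0 0 0 0 0 0 0.05;0 0 0 0 0 0 0.05'
python3 - <<'E'
from h import *
plan(409.3,331.7,120,39)
d=snap('side','side22'); cv2.imwrite('pics/zs22.png',cv2.resize(d['pixels'][210:330,130:280],None,fx=5,fy=5))
E
```

```text
t: 44.48
ee_pos: [588.0, 265.9, 117.8]
tool_rot: [2.306, 2.134, 0.001]
force: [-0.9, -0.2, -0.2]
width: 45.0
t 44.48 pos [588.  265.9 117.8] yaw 85.6 w 45.0 F [-0.9 -0.2 -0.2] q [-0.21  0.55 -0.42  1.76  0.28  0.88  0.74]
 shift now-axes [  51.8 -183.3   -2.3]  turn [ 0.001 -0.001  0.813]  shift after turn [ -97.5 -163.6   -2.2]
```

View pics/zs22.png

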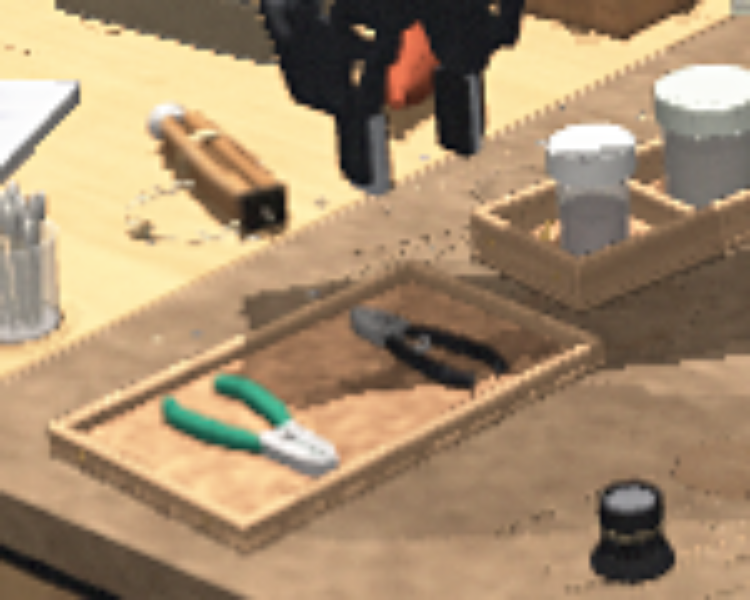

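```bash
python3 - <<'E'
from h import *
d=load('side22'); cv2.imwrite('pics/zl.png',cv2.resize(d['pixels'][295:335,235:285],None,fx=14,fy=14,interpolation=cv2.INTER_NEAREST))
Ti=np.linalg.inv(d['T'])
P=np.array([[409.5,331.8,z] for z in (0,5,10,15,20,25,30)],float)
uv=cv2.projectPoints(P,cv2.Rodrigues(Ti[:3,:3])[0],Ti[:3,3],np.array(d['K']),np.array(d['distortion']))[0].reshape(-1,2)
print(((uv-[235,295])*14).round().tolist())
E
```

```text
[[343.0, 367.0], [341.0, 337.0], [340.0, 307.0], [339.0, 277.0], [338.0, 246.0], [336.0, 216.0], [335.0, 185.0]]
```

View pics/zl.png

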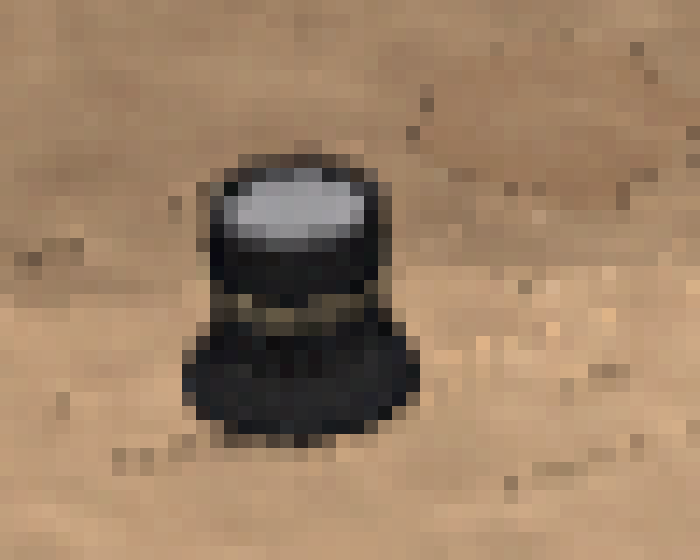

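```bash
python3 -m handwheel '0 0 0 0 0 0.163 0.5;0 0 0 0 0 0.163 0.5;0 0 0 0 0 0.163 0.5;0 0 0 0 0 0.162 0.5;0 0 0 0 0 0.162 0.5;-0.0160 -0.0273 0 0 0 0 0.5;-0.0160 -0.0273 0 0 0 0 0.5;-0.0160 -0.0273 0 0 0 0 0.5;-0.0160 -0.0273 0 0 0 0 0.5;-0.0160 -0.0273 0 0 0 0 0.5;-0.0140 -0.0273 0 0 0 0 0.5;0 0 0 0 0 0 0.5;0 0 0.02 0 0 0 0.5;0 0 0.02 0 0 0 0.5;0 0 0.015 0 0 0 0.5;0 0 0 0 0 0 0.5;0 0 0 0 0 0 0.5'
python3 - <<'E'
from h import *
plan(412,334,32,39)
d=snap('side','side23'); cv2.imwrite('pics/zs23.png',cv2.resize(d['pixels'][240:340,200:320],None,fx=6,fy=6))
d=snap('top','top23'); cv2.imwrite('pics/zt23.png',cv2.resize(d['pixels'][210:310,140:260],None,fx=6,fy=6))
E
```

```text
t: 46.65
ee_pos: [412.1, 334.3, 62.4]
tool_rot: [-2.961, -1.048, -0.0]
force: [-0.5, -0.1, 0.2]
width: 63.9
t 46.65 pos [412.1 334.3  62.4] yaw 39.0 w 63.9 F [-0.5 -0.1  0.2] q [-0.59  0.46 -0.26  2.06  0.2   0.64 -0.3 ]
 shift now-axes [-0.3  0.2 30.4]  turn [-0. -0. -0.]  shift after turn [-0.3  0.2 30.4]
```

View pics/zs23.png

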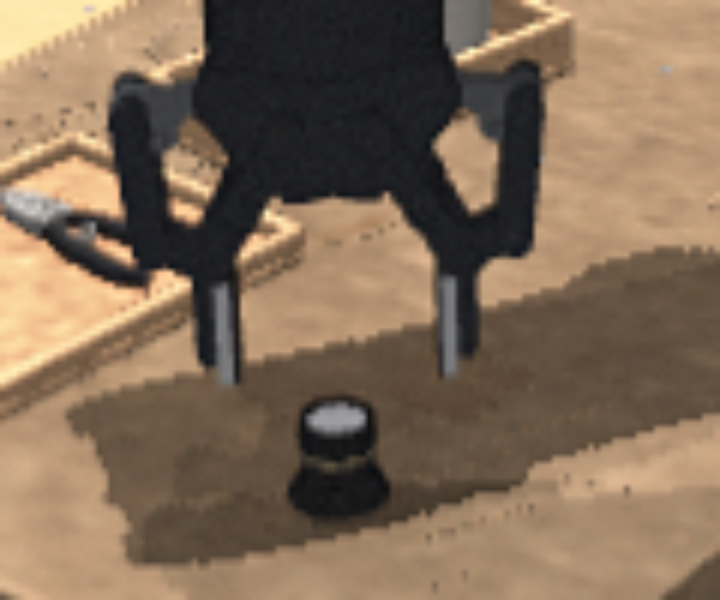

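View pics/zt23.png

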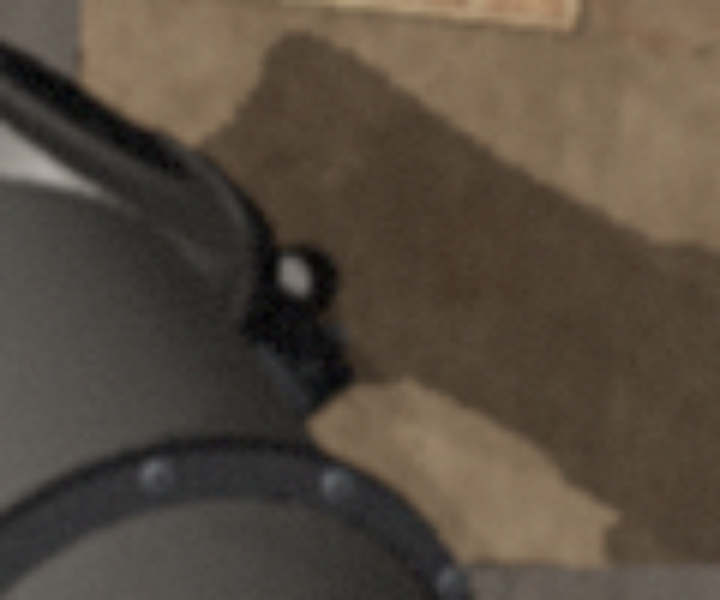

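```bash
python3 -m handwheel '0 0 0.012 0 0 0 0.5;0 0 0.012 0 0 0 0.5;0 0 0.0065 0 0 0 0.5;0 0 0 0 0 0 0.5;0 0 0 0 0 0 0;0 0 0 0 0 0 0'
python3 - <<'E'
from h import *
d=snap('side','side24'); cv2.imwrite('pics/zs24.png',cv2.resize(d['pixels'][240:340,200:320],None,fx=6,fy=6))
E
```

```text
t: 47.5
ee_pos: [412.0, 334.3, 31.8]
tool_rot: [-2.961, -1.048, -0.001]
force: [-0.7, -0.1, -0.5]
width: 42.7
```

View pics/zs24.png

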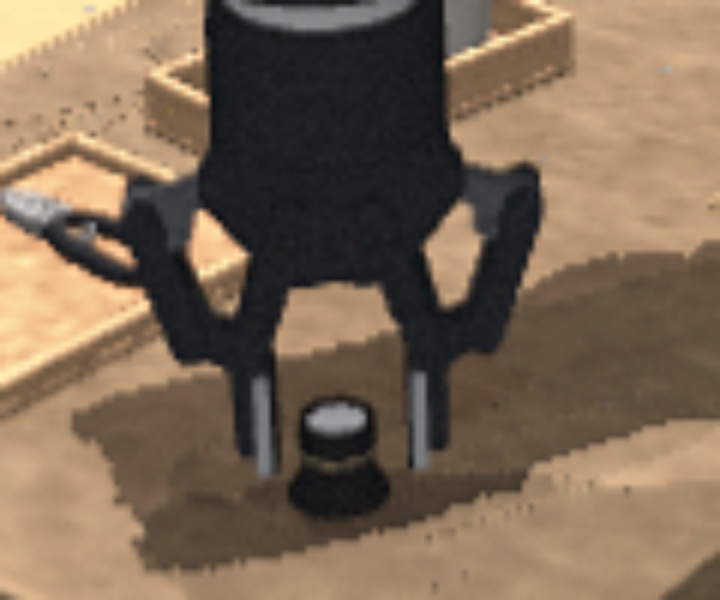

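```bash
python3 -m handwheel '0 0 0 0 0 0 -0.3;0 0 0 0 0 0 -0.6;0 0 0 0 0 0 -1;0 0 0 0 0 0 -1;0 0 0 0 0 0 -1;0 0 0 0 0 0 -1' 25
python3 -m handwheel '0 0 -0.006 0 0 0 -1;0 0 -0.012 0 0 0 -1;0 0 -0.018 0 0 0 -1;0 0 -0.02 0 0 0 -1;0 0 -0.02 0 0 0 -1;0 0 -0.02 0 0 0 -1;0 0 0 0 0 0 -1;0 0 0 0 0 0 -1'
python3 - <<'E'
from h import *
plan(572.4,-121.9,130,7.3)
d=snap('side','side25'); cv2.imwrite('pics/zs25.png',cv2.resize(d['pixels'][180:300,200:320],None,fx=5,fy=5))
E
```

```text
t: 48.3
ee_pos: [412.0, 334.3, 32.0]
tool_rot: [-2.961, -1.048, -0.001]
force: [-0.6, -0.1, 6.3]
width: 28.5
t: 49.3
ee_pos: [411.8, 334.0, 127.8]
tool_rot: [-2.961, -1.048, -0.001]
force: [0.2, 0.2, -0.2]
width: 28.2
t 49.3 pos [411.8 334.  127.8] yaw 39.0 w 28.2 F [ 0.2  0.2 -0.2] q [-0.56  0.36 -0.29  2.03  0.15  0.77 -0.26]
 shift now-axes [-161.9  455.5   -2.2]  turn [-0.    -0.     0.553]  shift after turn [101.4 472.6  -2.2]
```

View pics/zs25.png

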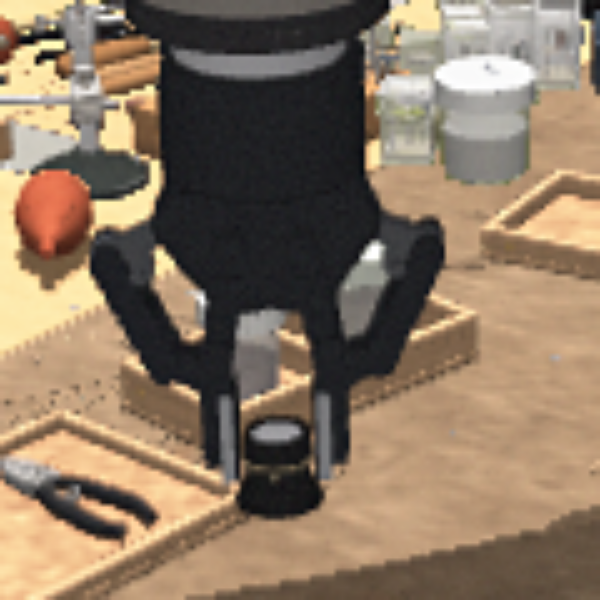

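```bash
python3 -m handwheel '0 0 0 0 0 0.1 -1;0 0 0 0 0 0.15 -1;0 0 0 0 0 0.153 -1;0 0 0 0 0 0.15 -1;0.0034 0.0158 0 0 0 0 -1;0.0068 0.0315 0 0 0 0 -1;0.0068 0.0315 0 0 0 0 -1;0.0068 0.0315 0 0 0 0 -1;0.0068 0.0315 0 0 0 0 -1;0.0068 0.0315 0 0 0 0 -1;0.0068 0.0315 0 0 0 0 -1;0.0068 0.0315 0 0 0 0 -1;0.0068 0.0315 0 0 0 0 -1;0.0068 0.0315 0 0 0 0 -1;0.0068 0.0315 0 0 0 0 -1;0.0068 0.0315 0 0 0 0 -1;0.0068 0.0315 0 0 0 0 -1;0.0068 0.0315 0 0 0 0 -1;0.0068 0.0315 0 0 0 0 -1;0.0034 0.0158 0 0 0 0 -1'
python3 -m handwheel '0 0 0 0 0 0 -1;0 0 0.015 0 0 0 -1;0 0 0.02 0 0 0 -1;0 0 0.02 0 0 0 -1;0 0 0.015 0 0 0 -1;0 0 0.008 0 0 0 -1;0 0 0 0 0 0 -1;0 0 0 0 0 0 -1'
python3 - <<'E'
from h import *
plan(572.4,-121.9,39,7.3)
d=snap('side','side26'); cv2.imwrite('pics/zs26.png',cv2.resize(d['pixels'][150:270,260:380],None,fx=5,fy=5))
E
```

```text
t: 51.85
ee_pos: [572.5, -124.2, 127.1]
tool_rot: [3.135, 0.201, -0.001]
force: [-1.5, 0.7, 0.2]
width: 28.3
t: 52.85
ee_pos: [573.4, -121.6, 50.0]
tool_rot: [3.135, 0.2, 0.001]
force: [-1.2, 1.4, -0.2]
width: 28.2
t 52.85 pos [ 573.4 -121.6   50. ] yaw 7.3 w 28.2 F [-1.2  1.4 -0.2] q [ 0.11  0.54 -0.01  1.95  0.01  0.65  0.22]
 shift now-axes [-1.   0.2 11. ]  turn [ 0.    -0.001  0.   ]  shift after turn [-1.   0.2 11. ]
```

View pics/zs26.png

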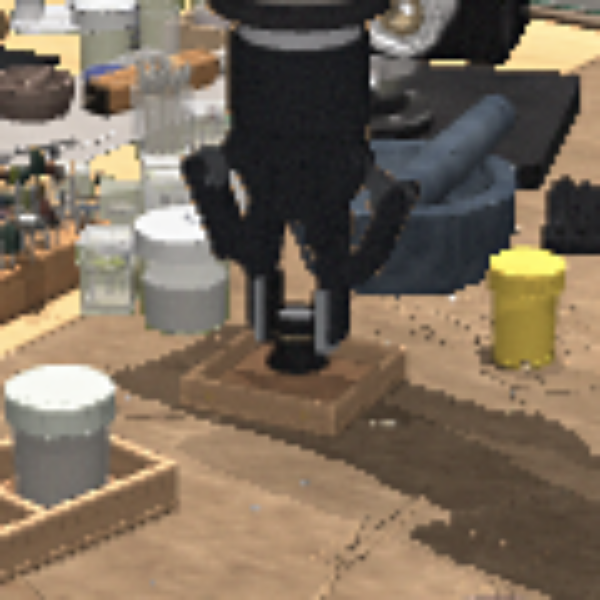

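```bash
python3 -m handwheel '0 0 0.006 0 0 0 -1;0 0 0.004 0 0 0 -1;0 0 0 0 0 0 -1;0 0 0 0 0 0 -1'
python3 -m handwheel '0 0 0.0015 0 0 0 -1;0 0 0 0 0 0 -1'
```

```text
t: 53.4
ee_pos: [573.0, -121.7, 39.5]
tool_rot: [-3.135, -0.2, 0.0]
force: [-0.4, 0.5, -0.0]
width: 28.1
t: 53.65
ee_pos: [573.1, -121.7, 38.1]
tool_rot: [-3.135, -0.2, -0.0]
force: [1.1, 0.1, -0.3]
width: 28.5
```

```bash
python3 -m handwheel '0 0 0.001 0 0 0 -1;0 0 0 0 0 0 -1'
python3 -m handwheel '0 0 0.0005 0 0 0 -1;0 0 0 0 0 0 -1'
```

```text
t: 53.9
ee_pos: [573.2, -121.7, 37.9]
tool_rot: [3.135, 0.2, 0.001]
force: [-5.3, 1.1, 16.5]
width: 28.4
t: 54.15
ee_pos: [573.3, -121.7, 37.8]
tool_rot: [3.135, 0.2, 0.001]
force: [-7.3, 1.3, 24.8]
width: 28.3
```

```bash
python3 -m handwheel '0 0 -0.001 0 0 0 -1;0 0 0 0 0 0 -0.2;0 0 0 0 0 0 0;0 0 0 0 0 0 0;0 0 0 0 0 0 0;0 0 -0.01 0 0 0 0;0 0 -0.02 0 0 0 0;0 0 -0.03 0 0 0 0;0 0 -0.04 0 0 0 0;0 0 -0.05 0 0 0 0;-0.04 0.02 -0.02 0 0 0 0;-0.04 0.04 0 0 0 0 0;-0.04 0.05 0 0 0 0 0;-0.03 0.05 0 0 0 0 0;0 0.05 0 0 0 0 0;0 0.05 0 0 0 0 0;0 0.05 0 0 0 0 0;0 0 0 0 0 0 0;0 0 0 0 0 0 0'
python3 - <<'E'
from h import *
d=snap('side','side27'); cv2.imwrite('pics/zs27.png',cv2.resize(d['pixels'][180:330,120:390],None,fx=2.9,fy=2.9))
d=snap('top','top27');cv2.imwrite('pics/zt27.png',cv2.resize(d['pixels'][140:230,150:400],None,fx=3.2,fy=3.2,interpolation=cv2.INTER_CUBIC))
print(bot.get_obs()['ee_pos'])
E
```

```text
t: 56.52
ee_pos: [464.3, -446.4, 207.7]
tool_rot: [-3.135, -0.2, 0.0]
force: [-0.1, 0.4, -0.4]
width: 42.6
[ 464.72814285 -445.68946659  207.8490149 ]
```

View pics/zs27.png

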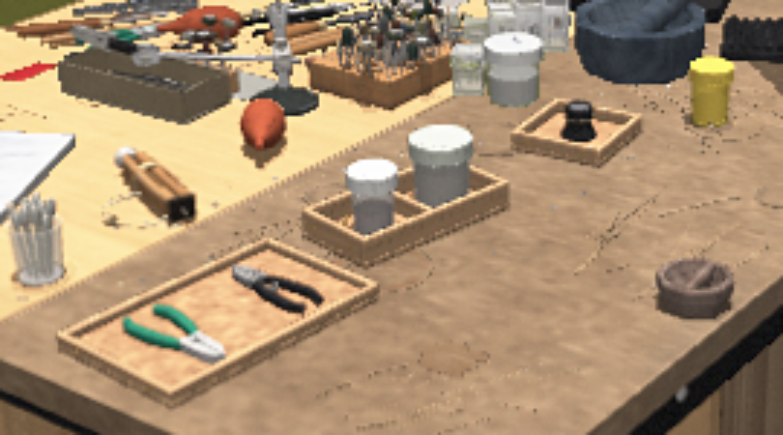

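View pics/zt27.png

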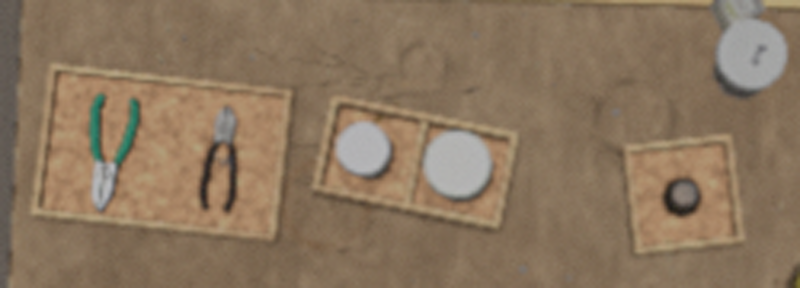

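Both views show every item inside its tray: pliers (zt 115,150 and 220,160), jars (362,150 and 457,165), loupe (683,195). One numeric check of heights before handing in.

```bash
python3 - <<'E'
from h import *
d=load('top27'); T=np.array(d['T'])
S=[('stand',591.3,101.3,-9.7),('pl',595.4,311.4,-4.4),('lt',572.4,-121.9,7.3)]
def loc(p,t):
    a=np.radians(t[3]); v=p[:2]-[t[1],t[2]]; return np.array([np.cos(a)*v[0]+np.sin(a)*v[1],-np.sin(a)*v[0]+np.cos(a)*v[1]])
for n,u,v,h,t in (('slim',362,150,64,S[0]),('wide',457,165,68,S[0]),('loupe',683,195,36,S[2]),('slv',111,152,15,S[1]),('cut',220,160,14,S[1])):
    uv=np.array([(u+.5)/3.2-.5+150,(v+.5)/3.2-.5+140]); p=ray(d,uv,h)[0]
    x,y=uv.round().astype(int); Z=d['z_map'][y-3:y+4,x-3:x+4]
    g=np.stack(np.meshgrid(np.arange(x-3,x+4),np.arange(y-3,y+4)),-1).reshape(-1,1,2).astype(float)
    q=cv2.undistortPoints(g,d['K'],d['distortion'])[:,0]; w=np.c_[q*Z.reshape(-1,1),Z.reshape(-1,1)]@T[:3,:3].T+T[:3,3]
    m=np.abs(w[:,2]-np.median(w[:,2]))<6; A=np.c_[w[m][:,:2]-p[:2],np.ones(m.sum())]; c=np.linalg.lstsq(A,w[m][:,2],rcond=None)[0]
    print(n,'local',loc(p,t).round(1),'top z med',np.median(w[:,2]).round(1),'expect',h,'slope',c[:2].round(3))
E
```

```text
slim local [-5.4 40.3] top z med 62.3 expect 64 slope [ 0.025 -0.015]
wide local [ -2.9 -36.7] top z med 67.4 expect 68 slope [-0.056  0.02 ]
loupe local [-3.6  3.4] top z med 34.1 expect 36 slope [-0.057 -0.034]
slv local [-5.2 42.9] top z med 6.8 expect 15 slope [-0.079 -0.041]
cut local [ -2.  -46.6] top z med 8.3 expect 14 slope [0.076 0.057]
```

```bash
python3 -c "
from rig import close_job
print(close_job())"
```

```text
the job is handed in; nothing more can be done
None
```

All five things are in their trays, and I handed the job in at about 57 s of the 120 s. Each was lowered until the force reading showed contact, then released. No jar tipped and nothing was dropped. Contact forces while setting down reached 35 N straight up at most.

- **Final pictures:** both jars stand, one in each compartment. Both pairs of pliers lie side by side in the long tray, the loupe stands in the small tray, and the arm is well clear.
- **Jars and loupe:** measured centres are within about 6 mm of the compartment or tray centres. Measured tops (jars 62.3 and 67.4 mm, loupe 34.1 mm) are within 2 mm of what they should be.
- **Pliers, one check not confirmed:** the depth patches gave 7–8 mm instead of the 14–15 mm top surface. I take this to be the tray floor showing between the handles. That they lie flat therefore rests on the pictures and the contact felt when setting them down.
- **A disagreement:** before the loupe grasp, the side and top cameras differed by about 3–5 mm on its position. I aimed between the two with the jaws wide, and the grasp held.

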